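# Close down the homogeniser bench

## Task

Close down the bench after the homogenising run. First, before lifting anything else, screw all three jar caps fully home (clockwise, wings in line with the white ticks). Then hang every pair of ear defenders that is out over the rail, the bar under its crown pad and a cup on either side, and put every tip box flat on the sloped shelf, lid up, behind its lip; leave everything else on the bench where it is.

Things in the scene. Friction and masses are not known exactly. Their poses are not given: they have to be found in the camera images.
- rail: Hanging rail, fixed: a level round steel bar, 16 mm thick, 400 mm long, on two slim posts with feet. Origin on the table under the bar's middle, z up; the bar runs along its y, its top 160 mm above the table; the posts stand at y = -190 and +190 mm. The rail's -x side faces the robot.
- deck: Sloped aluminium shelf on a fixed white stand: a plate 150 mm (x) by 340 mm (y), tilted 0.30 rad. Origin mid-plate on its upper face, 70 mm above the table; x points up the slope, away from the robot, z square out of the plate. Lips 12 mm high stand along the low edge (inner face x = -70 mm) and both ends (inner faces y = -165, +165 mm); the top edge is open.
- holder: Blue block (270 x 75 x 25 mm) fixed to the bench, holding three glass jars (68 mm across) along its x axis: front at x = -90, middle at 0, back at +90 mm. Origin at the middle of its underside, z up. White ticks on its two ends mark its long axis.
- cap_front_grip (a point): Middle of the red wing on the front jar's cap (nearer the robot), on the cap's axis, 124 mm above the table. The wing is an upright red bar 58 mm long, 14 mm thick, from the flat white cap top (68 mm across, 110 mm above the table) up to 135 mm. The x axis runs along the wing.
- cap_mid_grip (a point): The same point on the cap of the middle jar.
- cap_back_grip (a point): The same point on the cap of the back jar.
- cap_front (a joint): Turn of the front jar's captive screw cap, rad: 0 = fully home, wing along the holder's x, in line with the ticks; grows as it unscrews, anticlockwise from above (up to 2.0; starts at 0.6 to 1.3). Clockwise tightens to a hard stop at 0. Light friction (0.06 N m); it stays where left and does not rise.
- cap_mid (a joint): The same for the middle jar's cap.
- cap_back (a joint): The same for the back jar's cap.
- ear_blue: Ear defenders (may be absent): blue cups and crown pad on a rigid black arch, standing on the cups; 150 mm high, 132 mm over the cups (x), cups 64 wide (y), 62 high, 58 mm apart; about 0.2 kg. Origin on the underside midway between cups, z up. Crown pad 46 (x) by 22 mm (y), z = 128 to 150 mm, gripped across y. Open right through along y: hung, the bar lies along its y under the pad.
- ear_blue_crown (a point): Middle of the underside of the blue crown pad, 128 mm above that body's origin; this rests on the bar when hung. Same axes as the body.
- ear_green: Ear defenders (may be absent): green cups and crown pad on a rigid black arch, standing on the cups; 150 mm high, 132 mm over the cups (x), cups 64 wide (y), 62 high, 58 mm apart; about 0.2 kg. Origin on the underside midway between cups, z up. Crown pad 46 (x) by 22 mm (y), z = 128 to 150 mm, gripped across y. Open right through along y: hung, the bar lies along its y under the pad.
- ear_green_crown (a point): Middle of the underside of the green crown pad, 128 mm above that body's origin; this rests on the bar when hung. Same axes as the body.
- ear_orange: Ear defenders (may be absent): orange cups and crown pad on a rigid black arch, standing on the cups; 150 mm high, 132 mm over the cups (x), cups 64 wide (y), 62 high, 58 mm apart; about 0.2 kg. Origin on the underside midway between cups, z up. Crown pad 46 (x) by 22 mm (y), z = 128 to 150 mm, gripped across y. Open right through along y: hung, the bar lies along its y under the pad.
- ear_orange_crown (a point): Middle of the underside of the orange crown pad, 128 mm above that body's origin; this rests on the bar when hung. Same axes as the body.
- tips_yellow: Closed yellow pipette-tip box (may be absent), 110 mm (x) by 55 mm (y) by 50 mm high, with grey dots on its lid and, mid-lid along x, a black grip ridge 50 mm long, 22 mm thick (y), from z = 50 to 72 mm; 0.11 to 0.20 kg. Origin at the middle of its underside, z up to the lid.
- tips_blue: Closed blue pipette-tip box (may be absent), 110 mm (x) by 55 mm (y) by 50 mm high, with grey dots on its lid and, mid-lid along x, a black grip ridge 50 mm long, 22 mm thick (y), from z = 50 to 72 mm; 0.11 to 0.20 kg. Origin at the middle of its underside, z up to the lid.
- tips_white: Closed white pipette-tip box (may be absent), 110 mm (x) by 55 mm (y) by 50 mm high, with grey dots on its lid and, mid-lid along x, a black grip ridge 50 mm long, 22 mm thick (y), from z = 50 to 72 mm; 0.11 to 0.20 kg. Origin at the middle of its underside, z up to the lid.
- petri: Bystander, not to be disturbed: clear dish, 60 mm across, 15 mm high; origin at its underside (on its axis or middle).
- timer: Bystander, not to be disturbed: white timer block 60 x 60 x 22 mm; origin at its underside (on its axis or middle).
- brush: Bystander, not to be disturbed: small brush lying on the bench; origin at its underside (on its axis or middle).
- vial: Bystander, not to be disturbed: small capped jar, 48 mm across, 85 mm high; origin at its underside (on its axis or middle).
- beaker: Bystander, not to be disturbed: clear beaker, 70 mm across, 80 mm high; origin at its underside (on its axis or middle).
- buffer: Bystander, not to be disturbed: buffer bottle, 70 mm across, 150 mm high; origin at its underside (on its axis or middle).
Not all that is in view belongs to the job. Leave any pink look-alike of the ear_orange alone. Leave any red look-alike of the ear_blue alone.

How it is judged:
On the way:
1. all three jar caps are screwed home (each within 0.12 rad of its stop) (value of joint each of cap_front, cap_mid, cap_back below 0.12 rad), for 0.2 s.
At the end, for the whole second after the job is handed in: Caps within 0.12 rad of home; each ear defender present hangs with its pad on the bar (30 mm across, 175 mm along from mid-bar), tilt under 0.4, square within 0.6 rad; each tip box present flat on the plate (8 mm, 0.12 rad), lid up, middle within 50 mm up-slope, 150 mm along it; all at rest (all of step 1 and x of ear_blue_crown in the frame of rail between -0.03 and 0.03 m and y of ear_blue_crown in the frame of rail between -0.175 and 0.175 m and z of ear_blue_crown in the frame of rail between 0.15 and 0.18 m and angle between each of ear_blue, ear_green, ear_orange's own z axis and vertical below 0.4 rad and angle between the y axis of each of ear_blue, ear_green, ear_orange and the y axis of rail, either way round below 0.6 rad and linear speed of each of ear_blue, ear_green, ear_orange, tips_yellow, tips_blue, tips_white below 0.03 m/s and x of ear_green_crown in the frame of rail between -0.03 and 0.03 m and y of ear_green_crown in the frame of rail between -0.175 and 0.175 m and z of ear_green_crown in the frame of rail between 0.15 and 0.18 m and x of ear_orange_crown in the frame of rail between -0.03 and 0.03 m and y of ear_orange_crown in the frame of rail between -0.175 and 0.175 m and z of ear_orange_crown in the frame of rail between 0.15 and 0.18 m and x of tips_yellow in the frame of deck between -0.05 and 0.05 m and y of tips_yellow in the frame of deck between -0.15 and 0.15 m and z of tips_yellow in the frame of deck between -0.008 and 0.008 m and angle between the z axis of each of tips_yellow, tips_blue, tips_white and the z axis of deck, either way round below 0.12 rad and angle between each of tips_yellow, tips_blue, tips_white's own z axis and vertical below 0.7 rad and x of tips_blue in the frame of deck between -0.05 and 0.05 m and y of tips_blue in the frame of deck between -0.15 and 0.15 m and z of tips_blue in the frame of deck between -0.008 and 0.008 m and x of tips_white in the frame of deck between -0.05 and 0.05 m and y of tips_white in the frame of deck between -0.15 and 0.15 m and z of tips_white in the frame of deck between -0.008 and 0.008 m); the robot touches nothing.
It fails at once if an ear defender or a tip box is lifted while a cap is still loose (height (world z) of any of ear_blue, ear_green, ear_orange, tips_yellow, tips_blue, tips_white above 0.05 m and value of joint any of cap_front, cap_mid, cap_back above 0.2 rad).
It fails at once if a bystander is pushed more than 50 mm from its place (distance of any of petri, timer, brush, vial, beaker, buffer from where it was at the start of the episode above 0.05 m).
Of ear_blue, ear_green, ear_orange only 2 to 3 are there at a start; the rules pass over those that are not, and their reading is None.
Of tips_yellow, tips_blue, tips_white only 2 to 3 are there at a start; the rules pass over those that are not, and their reading is None.
At some moment in a run one of tips_yellow, tips_blue, tips_white may be knocked a few centimetres aside while the robot is not near it.
It also fails if it takes over 208 s, if anything falls off the work surface, if the arm or the gripper's body presses on something with over 40 N, if the wrist force passes 120 N, or if a joint passes its speed limit or range.

## Robot

A 6-joint arm with a two-finger parallel gripper is mounted at the origin on the work surface. World frame = base frame: x ahead of the robot, y to its left, z up, the work surface at z = 0. Lengths are in m, angles in rad, forces in N, time in s.
With the tool pointing down it reaches from about 0.3 to 0.875 m from the base axis. Payload 6.4 kg.
Tool frame: the origin (TCP) lies on the centre line of the jaws, within the pads' length; the fingertips stand 8 mm ahead of it and the grasp point (between the pads) lies 11 mm behind it; z points along the fingers, y is the line along which they close (so a half turn about z gives the same grasp; the last joint's range is limited). The gripper opens to 85 mm and grips with 20 to 120 N. Pads are 22 mm wide; open, the fingers measure 114 mm over their backs; the gripper's body (76 mm by 85 mm) begins 54 mm behind the grasp point. The pads swing forward as they close: fully open they stand 13 mm farther back than shut.
Start: joints at [-0.206, 0.181, 1.607, -0, 1.354, -0.206], TCP at [0.575, 0, 0.239] pointing down, gripper open.
Joint ranges: [-2.99, 2.99], [-0.89, 2.07], [0.3, 2.58], [-1.14, 4.28], [0, 2.63], [-3.12, 3.12]. Speed limits (rad/s): [2.57, 2.57, 3.01, 3.14, 3.14, 3.14].

## Interface

Orientations are given as a unit quaternion [w, x, y, z].
In Python, from bench import ctrl gives the robot as it stands.
- The arm moves only by the shell command python3 -m handwheel 'ROWS' [OPENING]. ROWS is JSON, a list that holds one entry, the list of rows, each a list of 4 numbers: the shift along the tool's x, y, z each as a share of 20 cm, from -1 to 1, then the turn about the tool's z as a share of 1.5 rad, from -1 to 1. In form: [[[x, y, z, twist], ...]]. A call has 1 to 10 rows; each row is the pose to reach, as a shift and turn from the pose commanded when the call began, along the tool's axes at that moment; what a row does not reach only later rows make up. A row lasts 1/8 s, in which the tool goes at most 62.5 mm and 10.7 degrees, less where a joint would pass 70% of its speed; a pose out of reach is approached as far as the arm can. A call with a number of a shift or a turn outside -1 to 1 is refused whole. A call with a gripper value outside its range is refused whole. OPENING is the finger opening in mm, from 0 to 85.4, set as the call begins (- or left out, the last holds). The fingers move at their own pace and stop on an object; the grip force is fixed at half the most. Time passes only in rows, so rows that repeat a pose let the fingers close. It gives the time, the measured TCP pose, the force, the opening and the grip force at its end, in the units of the state.
- ctrl.get_obs(): the state, without advancing time (a new reading comes with each control period).
- ctrl.camera(name): name is "scene" or "side" or "wrist"; returns a dict with "color" (420x560x3 uint8, red, green, blue), "range_z" (420x560 float32, m along the optical axis (not along the pixel's ray), 0 where there is no reading), "K" (3x3 intrinsics, pixels), "pose" (4x4, takes a point from camera to world coordinates); the wrist camera has in their place "T_tool_cam" (4x4, takes a point from camera to tool coordinates, whose origin is the TCP and whose axes are the flange's). Camera axes: x right, y down, z forward; pixel columns grow to the right and rows downward; lengths in m; the calibration is good to about 2 mm. The wrist camera is an equidistant fisheye: a pixel r from the principal point sees the ray r / f radians off the axis. A picture is of the moment at which its call begins: read the wrist's pose just before it.
- ctrl.hand_in(): hands the job in; it is judged then, once.
The state is a dict: "time_s": time; "q": joint angles; "dq": joint speeds; "joint_efforts": joint torques, N m; "eef_pos": TCP position; "eef_rot": TCP orientation; "wrist_force": force on the tool from outside, world axes, zero at the start; "torque": the same for the moment, N m; "opening": opening from 0.0 (shut) to 1.0 (fully open); "grasp_force": force on a finger pad.
Only numpy, scipy, OpenCV 4.12 (cv2) and the standard library are available. Lean on these libraries where they do the work, as an engineer would, in place of code of your own. Each camera call takes 0.05 s, during which the arm holds its last target. There are 200 camera calls.

## Working session

There is one attempt and no reset: what is moved stays moved. The work goes in short steps, Python scripts to look and compute and a shell command to move; the robot and the scene stay as the last step left them, time stands still between calls to the robot, and variables do not carry over. Pictures are saved under pics/ and viewed, at most 14 in all, crops included, and the job is handed in when it is done.

```bash
ls; mkdir -p pics
python3 - <<'E'
from bench import ctrl
import cv2,numpy as np,pickle
o=ctrl.get_obs();print({k:np.round(v,3).tolist() for k,v in o.items()})
d={}
for n in ["scene","side","wrist"]:
    c=ctrl.camera(n);d[n]=c
    cv2.imwrite(f"pics/{n}0.png",c["color"][:,:,::-1])
    print(n,c["K"].tolist(),np.round(c.get("pose",c.get("T_tool_cam")),3).tolist())
pickle.dump(d,open("c0.pkl","wb"))
E
```

```text
pics
{'time_s': 0.0, 'q': [-0.206, 0.182, 1.608, -0.0, 1.354, -0.206], 'dq': [-0.0, 0.001, -0.0, 0.001, 0.001, 0.0], 'joint_efforts': [0.0, -44.487, -35.134, -0.0, 0.009, 0.0], 'eef_pos': [0.574, 0.0, 0.238], 'eef_rot': [-0.001, 0.707, 0.707, -0.0], 'wrist_force': [-0.106, 0.461, 0.582], 'torque': [0.005, 0.026, 0.013], 'grasp_force': 0.0, 'opening': 1.001}
scene [[404.0576227011628, 0.0, 285.77800271267125], [0.0, 404.0576227011628, 212.98298602582844], [0.0, 0.0, 1.0]] [[-0.352, 0.806, -0.476, 1.026], [0.936, 0.297, -0.188, 0.217], [-0.01, -0.511, -0.859, 1.035], [0.0, 0.0, 0.0, 1.0]]
side [[531.4351986177794, 0.0, 270.4720496588761], [0.0, 531.4351986177794, 206.26251404834804], [0.0, 0.0, 1.0]] [[-0.73, -0.39, 0.561, -0.349], [-0.683, 0.4, -0.611, 0.945], [0.014, -0.83, -0.558, 0.953], [0.0, 0.0, 0.0, 1.0]]
wrist [[325.19226210127806, 0.0, 273.6249913824106], [0.0, 325.19226210127806, 210.55406260688952], [0.0, 0.0, 1.0]] [[0.0, -0.952, -0.306, 0.077], [1.0, -0.0, 0.001, -0.0], [-0.001, -0.306, 0.952, -0.134], [0.0, 0.0, 0.0, 1.0]]
```

View pictures.

View pics/scene0.png

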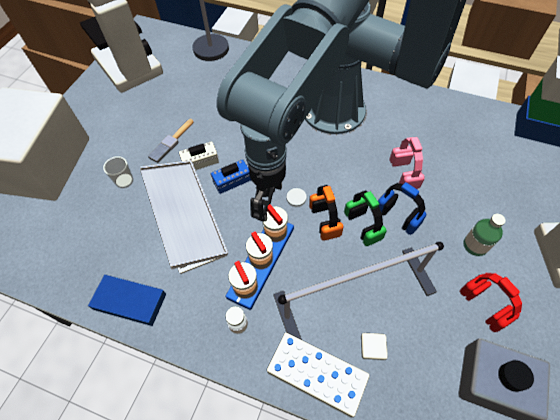

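View pics/side0.png

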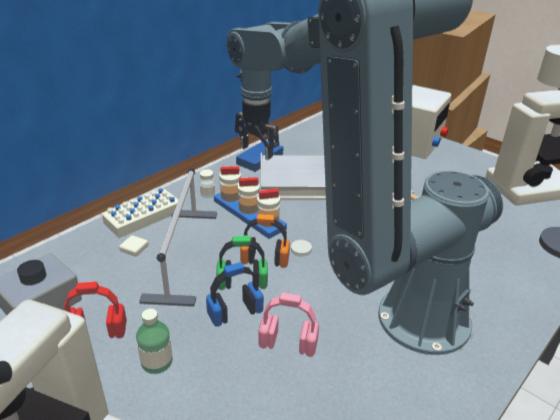

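View pics/wrist0.png

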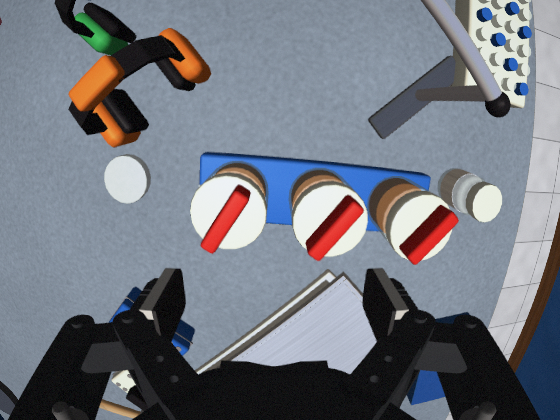

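```bash
cat > h.py <<'E'
import cv2,numpy as np,pickle
from scipy.spatial.transform import Rotation as R
def cloud(n,c,o=None):
    K=c["K"];h,w=c["range_z"].shape;u,v=np.meshgrid(np.arange(w),np.arange(h))
    x=(u-K[0,2])/K[0,0];y=(v-K[1,2])/K[1,1];z=c["range_z"].astype(float)
    if n=="wrist":
        r=np.hypot(x,y)+1e-9;k=np.tan(np.minimum(r,1.4))/r;x=x*k;y=y*k
        q=o["eef_rot"];T=np.eye(4);T[:3,:3]=R.from_quat([q[1],q[2],q[3],q[0]]).as_matrix();T[:3,3]=o["eef_pos"]
        T=T@c["T_tool_cam"]
    else: T=c["pose"]
    P=np.stack([x*z,y*z,z],-1)@T[:3,:3].T+T[:3,3]
    P[z<=0]=np.nan
    return P
H={"red":[(0,10),(170,180)],"orange":[(8,19)],"green":[(45,80)],"blue":[(100,125)],"pink":[(150,178)]}
def mask(c,col,s=120,v=60):
    h=cv2.cvtColor(c["color"],cv2.COLOR_RGB2HSV);m=np.zeros(h.shape[:2],bool)
    for a,b in H[col]: m|=(h[...,0]>=a)&(h[...,0]<=b)
    return m&(h[...,1]>=s)&(h[...,2]>=v)
def comps(m,amin=25):
    n,l,st,ce=cv2.connectedComponentsWithStats(m.astype(np.uint8))
    return [(l==i,ce[i],st[i,4]) for i in range(1,n) if st[i,4]>=amin]
def rect(p):
    (c,s,a)=cv2.minAreaRect((p[:,:2]*1000).astype(np.float32));
    if s[0]<s[1]: s=s[::-1];a+=90
    a=(a+90)%180-90
    return np.round(np.array(c),1),np.round(s,1),round(np.deg2rad(a),3)
def top(p,band=.006):
    p=p[np.isfinite(p[:,2])]; zt=np.percentile(p[:,2],95); return p[p[:,2]>zt-band],zt
E
python3 - <<'E'
from h import *
from bench import ctrl
o=ctrl.get_obs();d=pickle.load(open("c0.pkl","rb"))
C={n:cloud(n,d[n],o) for n in d}
for n in d:
    P=C[n]
    for col in H:
        for m,ce,a in comps(mask(d[n],col)):
            p=P[m];p=p[np.isfinite(p[:,2])]
            if len(p)<15: continue
            t,zt=top(p)
            if len(t)<5 or not(.02<zt<.3) or not (.1<t[:,0].mean()<1): continue
            print(n,col,ce.round().astype(int),a,"zt",(zt*1000).round(1),*rect(t))
    h=cv2.cvtColor(d[n]["color"],cv2.COLOR_RGB2HSV)
E
```

```text
scene red [403 154] 359 zt 145.6 [199.5 281.2] [46.5 18.5] 0.961
scene red [417 168] 126 zt 122.1 [230.3 309.9] [24.1  8. ] -1.016
scene red [412 181] 137 zt 60.7 [268.8 289.5] [117.5  49.3] -0.573
scene red [321 200] 72 zt 148.2 [447.8 103.7] [41.6 15.5] 1.09
scene red [274 213] 114 zt 138.7 [559.8   1.9] [103.5  33.2] 0.469
scene red [331 233] 159 zt 60.4 [483.1 135. ] [57.9 23.6] -0.927
scene red [258 241] 120 zt 138.9 [626.5 -17. ] [55.5 13.4] 0.928
scene red [241 271] 125 zt 138.6 [715.5 -24.7] [54.  12.7] 0.825
scene red [496 299] 1400 zt 151.0 [539.6 570.8] [45.8 22.2] 0.877
scene orange [184 129] 49 zt 20.3 [ 272.6 -442.9] [84.6  6.9] -0.215
scene orange [323 196] 242 zt 152.8 [438.7 105.9] [43.9 21. ] 0.656
scene orange [331 231] 284 zt 64.2 [483.1 137.2] [59.3 20.5] -0.911
scene orange [276 234] 110 zt 83.4 [560.   -0.9] [56.4 14.4] -1.206
scene orange [261 261] 90 zt 83.6 [646.5  -4.4] [55.5 15.7] -1.011
scene orange [246 290] 80 zt 82.3 [735.6 -10. ] [54.3 15.3] -0.932
scene green [363 201] 243 zt 153.1 [416.9 215. ] [44.3 21.2] 0.778
scene green [375 234] 193 zt 64.0 [45
[... 3812 characters left out ...]
53.1 [815.4 208.7] [16.1 14. ] 0.331
wrist blue [525  32] 123 zt 53.0 [881.7 202.3] [16.3 14.4] 0.177
wrist blue [498  39] 153 zt 53.1 [834.4 181.4] [15.9 15.1] 0.549
wrist blue [510  64] 150 zt 53.1 [853.9 154.5] [16.2 14.8] 0.159
wrist blue [522  89] 138 zt 53.2 [873.7 127.8] [16.5 13.6] 0.172
wrist blue [306 179] 4876 zt 31.2 [624.  -17.6] [265.   71.4] -0.086
wrist blue [134 293] 93 zt 29.4 [ 381.8 -156.3] [11.   3.3] -0.47
wrist blue [122 308] 161 zt 283.9 [517.3   9.1] [9.1 1.8] 0.558
wrist blue [185 330] 193 zt 29.5 [ 449.5 -214.7] [25.1  3. ] -0.7
wrist blue [181 344] 206 zt 50.5 [ 490.5 -105.9] [270.9  24. ] 1.209
wrist blue [427 387] 808 zt 36.1 [ 744.9 -199.3] [447.4  60.9] -1.062
```

```bash
cat >> h.py <<'E'
def yaw(o):
    q=o["eef_rot"];M=R.from_quat([q[1],q[2],q[3],q[0]]).as_matrix();return np.arctan2(M[1,0],M[0,0])
def plan(o,W,sag=(0,0,0)):
    "waypoints (x,y,z,yaw) mm,rad -> row numbers, each relative to the one before"
    p=np.append(np.array(o["eef_pos"])*1000,yaw(o))
    for w in W:
        w=np.array(w,float);d=w-p;c,s=np.cos(p[3]),np.sin(p[3])
        t=(d[3]+np.pi)%(2*np.pi)-np.pi
        print(np.round([(d[0]*c+d[1]*s)/200,(d[0]*s-d[1]*c)/200,-d[2]/200,-t/1.5],4).tolist()); p=w
E
python3 - <<'E'
from h import *
from bench import ctrl
o=ctrl.get_obs();d=pickle.load(open("c0.pkl","rb"))
C={n:cloud(n,d[n],o) for n in d}
P=C["scene"]
# bar
for n in ("scene","side"):
    P=C[n];h=cv2.cvtColor(d[n]["color"],cv2.COLOR_RGB2HSV)
    m=(P[...,2]>.148)&(P[...,2]<.172)&(h[...,1]<60)&(P[...,0]>.4)&(P[...,0]<.8)&(P[...,1]>.0)&(P[...,1]<.5)
    for mm,ce,a in comps(m,60): p=P[mm];print(n,"bar",ce.round(),a,*rect(p),np.percentile(p[:,2],[5,50,97]).round(4))
    # deck
    m=(h[...,1]<60)&(h[...,2]>120)&(P[...,2]>.03)&(P[...,2]<.13)&(P[...,0]>.3)&(P[...,0]<.9)&(P[...,1]>-.6)&(P[...,1]<-.05)
    for mm,ce,a in comps(m,300):
        p=P[mm];q=p
        for _ in range(6):
            A=np.c_[q[:,:2],np.ones(len(q))];k=np.linalg.lstsq(A,q[:,2],rcond=None)[0]
            r=p[:,2]-p[:,:2]@k[:2]-k[2];q=p[abs(r)<.003]
        print(n,"deck",ce.round(),a,k.round(4),"slope",np.arctan(np.hypot(*k[:2])).round(3),"updir",np.arctan2(k[1],k[0]).round(3),len(q),*rect(q),q[:,2].min().round(3),q[:,2].max().round(3))
    # black ridges
    m=(h[...,2]<60)&(P[...,2]>.06)&(P[...,2]<.08)&(P[...,0]>.2)&(P[...,1]<-.03)
    for mm,ce,a in comps(m,8): print(n,"blk",ce.round(),a,*rect(P[mm]),P[mm][:,2].max().round(4))
print("caps")
plan(o,[(534.6,-9.7,200,.985),(534.6,-9.7,121,.985),(534.6,-9.7,121,-.085),(534.6,-9.7,190,-.085),(623.5,-16.9,190,.893),(623.5,-16.9,121,.893),(623.5,-16.9,121,-.085),(623.5,-16.9,190,-.085),
(713.1,-24.9,190,.844),(713.1,-24.9,121,.844),(713.1,-24.9,121,-.085),(713.1,-24.9,190,-.085)])
E
python3 -c "
import cv2;i=cv2.imread('pics/scene0.png')[110:270,130:270];cv2.imwrite('pics/deck.png',cv2.resize(i,None,fx=4,fy=3.7,interpolation=2))"
```

```text
scene bar [359. 272.] 1218 [623.8 247.6] [418.4  20.8] -0.876 [0.154  0.1597 0.1637]
scene deck [183. 210.] 5884 [ 0.2139 -0.2204 -0.1128] slope 0.298 updir -0.801 4596 [ 552.7 -286.5] [393.  165.9] 0.773 0.044 0.096
scene deck [117. 169.] 301 [ 0.0706 -0.261  -0.1087] slope 0.264 updir -1.307 38 [ 519.8 -531.1] [64.3 55.3] 0.584 0.056 0.075
scene blk [197. 149.] 107 [ 370.6 -333.4] [46.1 18.4] -0.856 0.0775
scene blk [178. 164.] 10 [ 437.5 -361.5] [25.9  3.5] -0.82 0.071
scene blk [229. 169.] 113 [ 404.4 -207.9] [47.5 19.3] -0.678 0.0767
side bar [175. 217.] 620 [618.6 256.3] [414.8  21.5] -0.872 [0.1511 0.1577 0.1622]
side deck [293. 172.] 2005 [ 0.2072 -0.2099 -0.1076] slope 0.287 updir -0.792 1195 [ 627.1 -225.9] [210.3 141. ] 0.764 0.047 0.092
caps
[-0.049, -0.1999, 0.1931, 0.3906]
[0.0, 0.0, 0.395, -0.0]
[0.0, 0.0, -0.0, 0.7133]
[0.0, -0.0, -0.345, -0.0]
[0.446, -0.0019, -0.0, -0.652]
[0.0, 0.0, 0.345, -0.0]
[0.0, 0.0, -0.0, 0.652]
[0.0, -0.0, -0.345, -0.0]
[0.4498, 0.0018, -0.0, -0.6193]
[0.0, 0.0, 0.345, -0.0]
[0.0, 0.0, -0.0, 0.6193]
[0.0, -0.0, -0.345, -0.0]
```

View pics/deck.png

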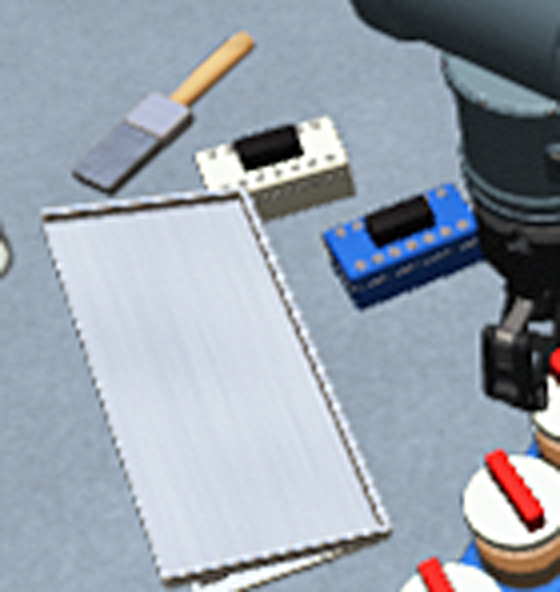

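```bash
python3 -m handwheel '[[[-0.049,-0.2,0.193,0.39],[-0.049,-0.2,0.193,0.39],[-0.049,-0.2,0.193,0.39],[-0.049,-0.2,0.193,0.39],[-0.049,-0.2,0.193,0.39],[-0.049,-0.2,0.193,0.39]]]' 45; python3 -m handwheel '[[[0,0,0.2,0],[0,0,0.395,0],[0,0,0.395,0],[0,0,0.395,0]]]'
python3 - <<'E'
from h import *
from bench import ctrl
o=ctrl.get_obs();print(np.round(o["eef_pos"],4),yaw(o))
E
```

```text
time_s: 0.9
eef_pos: [0.5351, -0.0098, 0.2007]
eef_rot: [0.0, 0.88, 0.474, 0.0]
wrist_force: [-0.4, -0.3, 0.1]
opening: 0.525
grasp_force: 0.0
time_s: 1.4
eef_pos: [0.5357, -0.0099, 0.123]
eef_rot: [0.0, 0.881, 0.473, 0.0]
wrist_force: [-0.6, 0.4, 0.4]
opening: 0.526
grasp_force: 0.0
[ 0.5357 -0.0099  0.123 ] 0.9864034750238315
```

```bash
python3 -m handwheel '[[[0,0,0,0],[0,0,0,0],[0,0,0,0],[0,0,0,0],[0,0,0,0]]]' 0; python3 -m handwheel '[[[0,0,0,0.12],[0,0,0,0.24],[0,0,0,0.36],[0,0,0,0.48],[0,0,0,0.6],[0,0,0,0.68],[0,0,0,0.74],[0,0,0,0.74],[0,0,0,0.74]]]'
python3 - <<'E'
from h import *
from bench import ctrl
o=ctrl.get_obs();print(np.round(o["eef_pos"],4),yaw(o),o["torque"],o["opening"])
E
```

```text
time_s: 2.02
eef_pos: [0.5346, -0.0091, 0.1234]
eef_rot: [-0.001, 0.881, 0.473, -0.0]
wrist_force: [-6.2, 3.7, 8.5]
opening: 0.147
grasp_force: 59.5
time_s: 3.15
eef_pos: [0.5346, -0.0093, 0.1234]
eef_rot: [0.0, 0.998, -0.061, -0.0]
wrist_force: [-6.8, 3.1, 10.0]
opening: 0.153
grasp_force: 60.6
[ 0.5346 -0.0093  0.1234] -0.12145235489631889 [0.29161158 1.1509113  0.88825088] 0.15296808610983847
```

```bash
python3 -m handwheel '[[[0,0,0,0],[0,0,0,0],[0,0,-0.1,0],[0,0,-0.35,0],[0,0,-0.35,0]]]' 45
python3 - <<'E'
from h import *
from bench import ctrl
o=ctrl.get_obs()
plan(o,[(623.5,-16.9,190,.893),(623.5,-16.9,121,.893)])
c=ctrl.camera("wrist");C=cloud("wrist",c,o)
for m,ce,a in comps(mask(c,"red")):
    t,zt=top(C[m]);print(ce,a,zt,*rect(t))
E
```

```text
time_s: 3.78
eef_pos: [0.538, -0.0106, 0.1961]
eef_rot: [0.001, 0.998, -0.062, 0.004]
wrist_force: [0.8, 0.1, 0.2]
opening: 0.522
grasp_force: 0.0
[0.4281, -0.0218, 0.0307, -0.6783]
[0.0, 0.0, 0.345, -0.0]
[265.70544919  98.1880216 ] 2037 0.13552007648502887 [623.9 -17.8] [57.5 13.5] 0.906
[272.01424501 232.4951567 ] 1755 0.1352833552119564 [534.7 -10.6] [57.9 13.4] -0.085
```

```bash
python3 -m handwheel '[[[0.2,-0.01,0.03,-0.3],[0.428,-0.02,0.03,-0.68],[0.428,-0.02,0.03,-0.68],[0.428,-0.02,0.03,-0.68],[0.428,-0.02,0.03,-0.68],[0.428,-0.02,0.03,-0.68],[0.428,-0.02,0.03,-0.68],[0.428,-0.02,0.03,-0.68]]]'; python3 -m handwheel '[[[0,0,0.2,0],[0,0,0.345,0],[0,0,0.345,0],[0,0,0.345,0]]]'; python3 -m handwheel '[[[0,0,0,0],[0,0,0,0],[0,0,0,0],[0,0,0,0],[0,0,0,0]]]' 0; python3 -m handwheel '[[[0,0,0,0.12],[0,0,0,0.24],[0,0,0,0.36],[0,0,0,0.48],[0,0,0,0.6],[0,0,0,0.69],[0,0,0,0.69],[0,0,0,0.69]]]';python3 -m handwheel '[[[0,0,0,0],[0,0,0,0],[0,0,-0.1,0],[0,0,-0.35,0],[0,0,-0.35,0]]]' 45
python3 - <<'E'
from h import *
from bench import ctrl
o=ctrl.get_obs();print(yaw(o))
c=ctrl.camera("wrist");C=cloud("wrist",c,o)
for m,ce,a in comps(mask(c,"red")):
    t,zt=top(C[m]);print(ce,a,zt,*rect(t))
plan(o,[(713.1,-24.9,190,.844),(713.1,-24.9,121,.844)])
E
```

```text
time_s: 4.82
eef_pos: [0.62, -0.0164, 0.1848]
eef_rot: [-0.0, 0.902, 0.432, -0.001]
wrist_force: [0.7, 0.4, -0.0]
opening: 0.525
grasp_force: 0.0
time_s: 5.32
eef_pos: [0.6203, -0.0164, 0.1165]
eef_rot: [-0.0, 0.902, 0.433, -0.0]
wrist_force: [-0.1, -0.4, 0.5]
opening: 0.524
grasp_force: 0.0
time_s: 5.95
eef_pos: [0.6227, -0.0177, 0.1186]
eef_rot: [0.002, 0.902, 0.433, 0.002]
wrist_force: [3.8, -2.3, 4.7]
opening: 0.15
grasp_force: 62.0
time_s: 6.95
eef_pos: [0.6224, -0.0163, 0.1186]
eef_rot: [0.0, 0.998, -0.068, 0.002]
wrist_force: [1.8, 0.7, 6.1]
opening: 0.154
grasp_force: 66.6
time_s: 7.58
eef_pos: [0.6236, -0.0171, 0.1929]
eef_rot: [0.001, 0.998, -0.07, 0.005]
wrist_force: [-0.1, 0.5, -0.3]
opening: 0.529
grasp_force: 0.0
-0.13936245238576406
[264.10827423  91.31347518] 2115 0.1354887422106889 [713.6 -25.3] [57.4 13.6] 0.837
[272.63641304 229.37228261] 1840 0.13535693704728913 [624.4 -17.7] [57.6 14.1] -0.08
[278.88275862 331.13103448] 1160 0.13517627849085587 [571.6 -13.6] [124.7  13.1] -0.084
[0.4486, -0.0234, 0.0144, -0.6556]
[0.0, 0.0, 0.345, -0.0]
```

```bash
python3 -m handwheel '[[[0.2,-0.01,0.01,-0.3],[0.45,-0.023,0.01,-0.65],[0.45,-0.023,0.01,-0.65],[0.45,-0.023,0.01,-0.65],[0.45,-0.023,0.01,-0.65],[0.45,-0.023,0.01,-0.65],[0.45,-0.023,0.01,-0.65],[0.45,-0.023,0.01,-0.65]]]'; python3 -m handwheel '[[[0,0,0.2,0],[0,0,0.345,0],[0,0,0.345,0],[0,0,0.345,0]]]'; python3 -m handwheel '[[[0,0,0,0],[0,0,0,0],[0,0,0,0],[0,0,0,0],[0,0,0,0]]]' 0; python3 -m handwheel '[[[0,0,0,0.12],[0,0,0,0.24],[0,0,0,0.36],[0,0,0,0.48],[0,0,0,0.6],[0,0,0,0.65],[0,0,0,0.65],[0,0,0,0.65]]]';python3 -m handwheel '[[[0,0,0,0],[0,0,0,0],[0,0,-0.1,0],[0,0,-0.4,0],[0,0,-0.8,0],[0,0,-0.8,0],[0,0,-0.8,0],[0,0,-0.8,0]]]' 45
python3 - <<'E'
from h import *
from bench import ctrl
o=ctrl.get_obs();print(yaw(o))
c=ctrl.camera("wrist");C=cloud("wrist",c,o)
for m,ce,a in comps(mask(c,"red")):
    t,zt=top(C[m]);print(ce,a,zt,*rect(t))
cv2.imwrite("pics/w1.png",c["color"][:,:,::-1])
E
```

```text
time_s: 8.62
eef_pos: [0.7098, -0.0243, 0.1841]
eef_rot: [-0.0, 0.914, 0.405, -0.0]
wrist_force: [-0.2, 0.2, -0.4]
opening: 0.525
grasp_force: 0.0
time_s: 9.12
eef_pos: [0.7103, -0.0244, 0.1159]
eef_rot: [0.0, 0.914, 0.406, 0.0]
wrist_force: [0.2, 0.8, 2.6]
opening: 0.528
grasp_force: 1.6
time_s: 9.75
eef_pos: [0.7124, -0.0251, 0.1186]
eef_rot: [0.002, 0.914, 0.406, 0.002]
wrist_force: [1.1, -1.0, 8.8]
opening: 0.15
grasp_force: 62.4
time_s: 10.75
eef_pos: [0.7121, -0.0238, 0.1186]
eef_rot: [0.0, 0.998, -0.068, 0.002]
wrist_force: [-0.4, 1.6, 10.4]
opening: 0.148
grasp_force: 66.7
time_s: 11.75
eef_pos: [0.709, -0.0242, 0.273]
eef_rot: [-0.0, 0.998, -0.07, -0.002]
wrist_force: [-0.2, 1.2, -0.2]
opening: 0.526
grasp_force: 0.0
-0.139325262334157
[272.8422619  192.00099206] 1008 0.13536129821181594 [714.6 -25.5] [57.2 13.4] -0.082
[277.92625 278.175  ] 800 0.13522976248854915 [624.4 -18.2] [57.9 14.2] -0.1
[  9.46129542 321.33649289] 633 0.06179665719048497 [505.1 527.7] [57.5 18.2] -0.652
[281.62049336 342.9373814 ] 527 0.13513443236381337 [615.9 -16.7] [207.3  13.4] -0.078
```

Run:
```python
from h import *
from bench import ctrl
o=ctrl.get_obs()
plan(o,[(520,200,360,.65)])
```

```text
[-1.0913, -0.9787, -0.4371, -0.5262]
```

```bash
python3 -m handwheel '[[[-0.2,-0.2,-0.43,0],[-0.5,-0.5,-0.43,0],[-0.8,-0.75,-0.43,0],[-1,-0.95,-0.43,0],[-1,-0.98,-0.43,-0.1],[-1,-0.98,-0.43,-0.2],[-1,-0.98,-0.43,-0.3],[-1,-0.98,-0.43,-0.4],[-1,-0.98,-0.43,-0.526],[-1,-0.98,-0.43,-0.526]]]' 50;python3 -m handwheel '[[[-0.1,0,0,0],[-0.1,0,0,0],[-0.1,0,0,0]]]'
cat > look.py <<'E'
from h import *
from bench import ctrl
import sys
o=ctrl.get_obs();c=ctrl.camera("wrist");P=cloud("wrist",c,o);h=cv2.cvtColor(c["color"],cv2.COLOR_RGB2HSV)
pickle.dump((o,c),open("w.pkl","wb"))
if len(sys.argv)>1: cv2.imwrite(f"pics/{sys.argv[1]}.png",c["color"][:,:,::-1])
print(np.round(o["eef_pos"],4),round(yaw(o),3))
def ears():
    for col in ("orange","green","blue"):
        for m,ce,a in comps(mask(c,col),60):
            p=P[m];p=p[np.isfinite(p[:,2])]
            if len(p)<30: continue
            t,zt=top(p)
            if zt>.1: print(col,ce.round(),a,zt.round(4),*rect(t))
def bar():
    m=(P[...,2]>.15)&(P[...,2]<.166)&(h[...,1]<60)&(P[...,0]>.4)&(P[...,0]<.8)&(P[...,1]>.05)&(P[...,1]<.45)
    for mm,ce,a in comps(m,150): p=P[mm];print("bar",ce.round(),a,*rect(p),np.percentile(p[:,2],[50,97]).round(4))
ears();bar()
E
python3 look.py w2
```

```text
time_s: 13.05
eef_pos: [0.5388, 0.1974, 0.3596]
eef_rot: [-0.0, 0.948, 0.318, -0.002]
wrist_force: [-0.1, -0.2, -1.0]
opening: 0.584
grasp_force: 0.0
time_s: 13.42
eef_pos: [0.5236, 0.1855, 0.3613]
eef_rot: [-0.0, 0.948, 0.318, -0.0]
wrist_force: [-0.0, 0.1, 1.0]
opening: 0.585
grasp_force: 0.0
[0.5236 0.1855 0.3613] 0.648
orange [280. 273.] 943 0.1502 [437.7 106.5] [44.4 21.9] 0.647
green [208. 238.] 1092 0.1501 [415.9 215.7] [44.8 21.9] 0.815
blue [118. 233.] 684 0.1503 [351.3 303.2] [46.3 22. ] 1.183
bar [279.  77.] 5367 [622.5 248.8] [417.1  21.4] -0.875 [0.1584 0.1611]
```

View pics/w2.png

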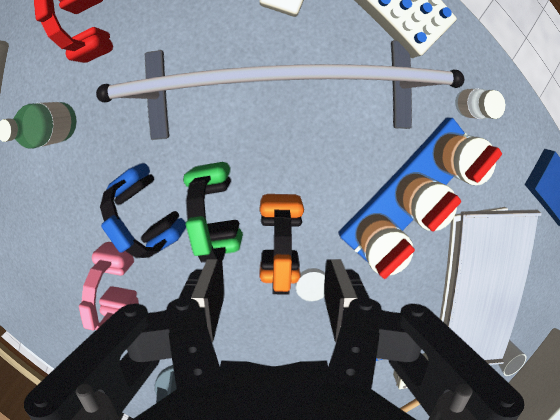

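Run:
```python
from h import *
from bench import ctrl
o=ctrl.get_obs()
plan(o,[(437.7,106.3,200,.647),(437.7,106.3,140,.647),(437.7,106.3,335,.647),(693,164.4,335,.696),(693,164.4,215,.696),(693,164.4,174,.696)])
```

```text
[-0.582, 0.0562, 0.8067, 0.0009]
[0.0, 0.0, 0.3, -0.0]
[0.0, 0.0, -0.975, -0.0]
[1.1936, 0.5377, -0.0, -0.0327]
[0.0, 0.0, 0.6, -0.0]
[0.0, 0.0, 0.205, -0.0]
```

```bash
python3 -m handwheel '[[[-0.3,0.03,0.2,0],[-0.58,0.056,0.4,0],[-0.582,0.056,0.6,0],[-0.582,0.056,0.8,0],[-0.582,0.056,0.807,0],[-0.582,0.056,0.807,0],[-0.582,0.056,1,0],[-0.582,0.056,1,0],[-0.582,0.056,1,0]]]' 50;python3 -m handwheel '[[[0,0,0.107,0],[0,0,0.107,0],[0,0,0.107,0],[0,0,0.107,0]]]'; python3 look.py
```

```text
time_s: 14.6
eef_pos: [0.4389, 0.1062, 0.1637]
eef_rot: [0.0, 0.948, 0.319, 0.001]
wrist_force: [1.5, 0.2, 1.0]
opening: 0.587
grasp_force: 0.0
time_s: 15.1
eef_pos: [0.4383, 0.1061, 0.1415]
eef_rot: [0.0, 0.948, 0.319, 0.001]
wrist_force: [-0.0, 0.4, -0.6]
opening: 0.581
grasp_force: 0.0
[0.4383 0.1061 0.1415] 0.65
orange [270. 280.] 5116 0.1502 [437.  106.3] [45.9 22.2] 0.636
green [ 68. 184.] 4505 0.1502 [415.7 214.7] [45.9 22.8] 0.78
bar [205. 288.] 758 [423.5 126.9] [23.2 14.3] 1.29 [0.1583 0.1657]
bar [342. 288.] 763 [456.1  84.9] [22.8 14.1] -0.026 [0.1584 0.1654]
```

Centred on the pad; grip and lift.

```bash
python3 -m handwheel '[[[0,0,0,0],[0,0,0,0],[0,0,0,0],[0,0,0,0],[0,0,-0.1,0],[0,0,-0.1,0]]]' 0
python3 - <<'E'
from h import *
from bench import ctrl
o=ctrl.get_obs();print(o["eef_pos"],yaw(o),o["opening"])
plan(o,[(437.7,106.3,335,.647),(693,164.4,335,.696),(693,164.4,215,.696),(693,164.4,174,.696)])
E
```

```text
time_s: 15.9
eef_pos: [0.4382, 0.106, 0.1609]
eef_rot: [0.0, 0.948, 0.319, 0.001]
wrist_force: [0.6, 1.0, -1.7]
opening: 0.241
grasp_force: 59.7
[0.43820831 0.10595628 0.16085083] 0.6498628642876036 0.24068294014954564
[-0.001, -0.0029, -0.8707, 0.0019]
[1.1936, 0.5377, -0.0, -0.0327]
[0.0, 0.0, 0.6, -0.0]
[0.0, 0.0, 0.205, -0.0]
```

```bash
python3 -m handwheel '[[[0,0,-0.2,0],[0,0,-0.4,0],[0,0,-0.6,0],[0,0,-0.8,0],[0,0,-0.87,0],[0,0,-0.87,0],[0.15,0.06,-0.87,0],[0.3,0.13,-0.87,0],[0.45,0.2,-0.87,0],[0.6,0.27,-0.87,0]]]';  python3 -m handwheel '[[[0.15,0.06,0,0],[0.3,0.13,0,0],[0.45,0.2,0,0],[0.55,0.24,0,0],[0.594,0.265,0,-0.03],[0.594,0.265,0,-0.03],[0.594,0.265,0,-0.03],[0.594,0.265,0,-0.03]]]'; python3 look.py w3;  python3 - <<'E'
from h import *
from bench import ctrl
plan(ctrl.get_obs(),[(693,164.4,215,.696),(693,164.4,174,.696)])
E
```

```text
time_s: 17.15
eef_pos: [0.5657, 0.1358, 0.3307]
eef_rot: [-0.001, 0.948, 0.319, -0.002]
wrist_force: [0.8, -0.2, -2.6]
opening: 0.238
grasp_force: 59.7
time_s: 18.15
eef_pos: [0.6919, 0.1653, 0.3339]
eef_rot: [-0.0, 0.94, 0.34, -0.0]
wrist_force: [-0.4, 0.4, -2.0]
opening: 0.241
grasp_force: 59.7
[0.6919 0.1653 0.3339] 0.694
orange [273. 141.] 2313 0.2553 [733.2 198.7] [60.1 21.1] -0.878
orange [274. 279.] 4376 0.3435 [692.1 164.6] [45.8 22.2] 0.672
green [113. 317.] 396 0.1502 [531.1 223. ] [270.7  38.6] 0.05
blue [ 52. 306.] 347 0.15 [351.4 303.2] [45.1 21.6] 1.19
bar [335. 188.] 1185 [732.3 117.2] [76.9 19.6] -0.835 [0.1584 0.1622]
bar [139. 189.] 3405 [583.3 294.4] [295.1  20.7] -0.884 [0.1582 0.1605]
[0.001, 0.0067, 0.5961, -0.001]
[0.0, 0.0, 0.205, -0.0]
```

View pics/w3.png

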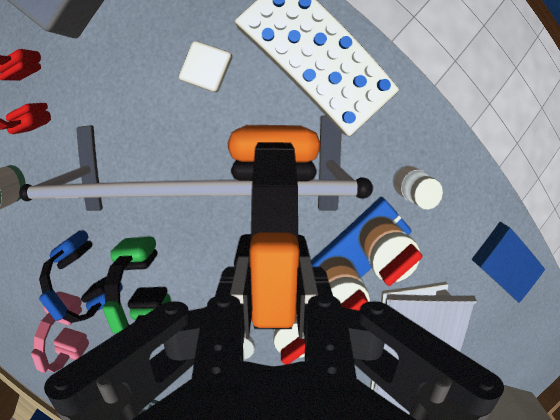

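```bash
python3 -m handwheel '[[[0.001,0.007,0.15,0],[0.001,0.007,0.3,0],[0.001,0.007,0.45,0],[0.001,0.007,0.6,0],[0.001,0.007,0.7,0],[0.001,0.007,0.75,0],[0.001,0.007,0.79,0],[0.001,0.007,0.8,0],[0.001,0.007,0.8,0],[0.001,0.007,0.8,0]]]'; python3 look.py
```

```text
time_s: 19.45
eef_pos: [0.6939, 0.1644, 0.1752]
eef_rot: [0.0, 0.94, 0.34, 0.001]
wrist_force: [-0.9, -0.5, -2.6]
opening: 0.237
grasp_force: 59.7
[0.6939 0.1644 0.1752] 0.695
orange [274. 279.] 4362 0.1848 [694.  163.7] [46.1 22. ] 0.675
green [ 49. 402.] 115 0.1501 [529.5 225.1] [263.   31.3] 0.038
bar [274. 196.] 1911 [722.8 187. ] [22.1 19.9] -0.879 [0.161  0.1656]
bar [124. 255.] 6244 [628.5 242.4] [178.8  16.3] -0.877 [0.158  0.1601]
bar [375. 257.] 3751 [729.3 120.4] [83.6 20. ] -0.842 [0.1583 0.1618]
```

Underside at about 163 mm; lower 2 mm, release, and rise.

```bash
python3 -m handwheel '[[[0,0,0.01,0],[0,0,0.01,0]]]';python3 -m handwheel '[[[0,0,0.01,0],[0,0,0,0],[0,0,0,0],[0,0,-0.1,0],[0,0,-0.3,0],[0,0,-0.5,0],[0,0,-0.7,0],[0,0,-0.7,0],[0,0,-0.7,0]]]' 50; python3 look.py
python3 - <<'E'
from h import *
from bench import ctrl
plan(ctrl.get_obs(),[(415.8,215.2,315,.8),(415.8,215.2,140,.8)])
E
```

```text
time_s: 19.75
eef_pos: [0.6937, 0.1644, 0.1726]
eef_rot: [0.0, 0.94, 0.34, 0.0]
wrist_force: [0.8, 0.3, -1.0]
opening: 0.243
grasp_force: 59.9
time_s: 20.88
eef_pos: [0.6933, 0.1644, 0.3129]
eef_rot: [0.0, 0.94, 0.34, 0.0]
wrist_force: [0.5, 0.2, -1.3]
opening: 0.586
grasp_force: 0.0
[0.6933 0.1644 0.3129] 0.695
orange [273. 206.] 1819 0.1821 [693.6 163.4] [46.4 21.8] 0.684
green [101. 318.] 151 0.1501 [538.6 219.7] [253.2  15.3] -0.087
blue [ 43. 315.] 351 0.1499 [352.  303.5] [44.5 22.2] 1.206
blue [ 89. 309.] 165 0.125 [425.8 240.2] [8.5 2.7] 0.665
bar [274. 158.] 592 [720.6 185.3] [21.5 21.5] 0.681 [0.1602 0.1655]
bar [332. 193.] 1521 [728.8 120.9] [85.8 20.1] -0.845 [0.1584 0.1617]
bar [139. 194.] 3927 [589.2 292. ] [306.6  20.6] -0.863 [0.1581 0.1603]
bar [273. 232.] 228 [665.2 140.8] [21.9 15.2] -0.827 [0.1588 0.163 ]
[-0.9018, -1.0825, -0.0169, -0.0702]
[0.0, 0.0, 0.875, -0.0]
```

```bash
python3 -m handwheel '[[[-0.2,-0.22,0,0],[-0.4,-0.46,0,0],[-0.6,-0.7,0,-0.07],[-0.8,-0.9,0,-0.07],[-0.9,-1,0,-0.07],[-0.9,-1,0,-0.07]]]';python3 -m handwheel '[[[0,-0.08,0.2,0],[0,-0.08,0.4,0],[0,-0.08,0.5,0],[0,-0.08,0.5,0],[0,-0.08,0.5,0]]]'; python3 look.py;python3 - <<'E'
from h import *
from bench import ctrl
plan(ctrl.get_obs(),[(415.8,215.2,215,.8),(415.8,215.2,140,.8)])
E
```

```text
time_s: 21.68
eef_pos: [0.4251, 0.2031, 0.3115]
eef_rot: [-0.0, 0.921, 0.39, -0.001]
wrist_force: [1.0, 0.0, 1.1]
opening: 0.586
grasp_force: 0.0
time_s: 22.3
eef_pos: [0.4165, 0.2139, 0.2128]
eef_rot: [0.0, 0.921, 0.389, 0.0]
wrist_force: [0.5, -0.0, 0.0]
opening: 0.581
grasp_force: 0.0
[0.4165 0.2139 0.2128] 0.799
green [270. 230.] 2800 0.1503 [415.2 216.1] [45.6 22. ] 0.809
blue [119. 201.] 2200 0.1502 [350.8 303.2] [46.1 22.3] 1.204
bar [516.  19.] 1714 [654.2 209.2] [108.  16.] -0.876 [0.1578 0.1605]
[0.0013, -0.0075, -0.0087, -0.0004]
[0.0, 0.0, 0.375, -0.0]
```

```bash
python3 -m handwheel '[[[0,-0.008,0.2,0],[0,-0.008,0.36,0],[0,-0.008,0.365,0],[0,-0.008,0.365,0],[0,-0.008,0.365,0]]]';python3 -m handwheel '[[[0,0,0,0],[0,0,0,0],[0,0,0,0],[0,0,0,0],[0,0,-0.15,0],[0,0,-0.35,0],[0,0,-0.55,0],[0,0,-0.75,0],[0,0,-0.97,0],[0,0,-0.97,0]]]' 0;python3 -m handwheel '[[[0,0,0,0],[0,0,0,0]]]'; python3 look.py;python3 - <<'E'
from h import *
from bench import ctrl
plan(ctrl.get_obs(),[(622.5,248.8,335,.696)])
E
```

```text
time_s: 22.98
eef_pos: [0.4159, 0.2154, 0.1412]
eef_rot: [0.0, 0.921, 0.389, 0.002]
wrist_force: [0.3, -0.3, 0.9]
opening: 0.583
grasp_force: 0.0
time_s: 24.22
eef_pos: [0.4161, 0.2155, 0.337]
eef_rot: [0.001, 0.921, 0.389, 0.004]
wrist_force: [-0.2, 0.2, -3.1]
opening: 0.242
grasp_force: 59.7
time_s: 24.48
eef_pos: [0.4136, 0.2148, 0.3313]
eef_rot: [-0.0, 0.921, 0.389, -0.002]
wrist_force: [-0.0, 1.0, -3.4]
opening: 0.239
grasp_force: 59.7
[0.4136 0.2148 0.3313] 0.8
orange [499.  51.] 957 0.1827 [692.6 163.5] [45.3 22.6] 0.702
green [273. 140.] 2267 0.2531 [451.4 253.4] [60.6 20.4] -0.771
green [274. 278.] 4432 0.3414 [414.9 214.8] [45.8 21.8] 0.818
blue [171. 168.] 990 0.1504 [350.8 303.2] [45.7 21.8] 1.177
bar [352.  19.] 3965 [588.7 287.7] [315.5  17.9] -0.866 [0.1582 0.1607]
bar [493.  23.] 151 [719.3 184.4] [24.4 19.5] -0.989 [0.1599 0.165 ]
bar [530.  70.] 538 [733.8 115.9] [69.7 20. ] -0.924 [0.1588 0.1622]
bar [489.  82.] 375 [668.6 143.4] [27.4 23.6] 0.69 [0.1596 0.1654]
[0.8492, 0.6305, -0.0174, 0.0692]
```

```bash
python3 -m handwheel '[[[0.2,0.15,-0.017,0],[0.4,0.3,-0.017,0.07],[0.6,0.45,-0.017,0.07],[0.75,0.56,-0.017,0.07],[0.849,0.63,-0.017,0.07],[0.849,0.63,-0.017,0.07],[0.849,0.63,-0.017,0.07],[0.849,0.63,-0.017,0.07]]]'; python3 look.py;python3 - <<'E'
from h import *
from bench import ctrl
plan(ctrl.get_obs(),[(622.5,248.8,335,.696)])
E
```

```text
time_s: 25.52
eef_pos: [0.6225, 0.2491, 0.3367]
eef_rot: [-0.0, 0.94, 0.341, -0.0]
wrist_force: [1.2, -0.4, -2.1]
opening: 0.238
grasp_force: 59.7
[0.6225 0.2491 0.3367] 0.695
orange [373. 200.] 1662 0.1823 [693.2 163.8] [46.5 22.2] 0.689
orange [357. 305.] 96 0.3715 [650.  229.5] [5.1 1.9] 0.977
green [273. 140.] 2263 0.2585 [664.5 283.5] [60.6 20.5] -0.877
green [274. 278.] 4419 0.3467 [623.7 248.8] [46.  21.8] 0.712
blue [114. 312.] 580 0.15 [351.4 304.4] [45.2 22.4] 1.179
blue [382. 392.] 106 0.3991 [642.3 220.7] [26.3  2.5] 1.236
bar [349. 178.] 1639 [684.7 204.8] [99.4 52.8] -0.887 [0.1584 0.1645]
bar [170. 188.] 2435 [548.5 337.3] [185.6  19.1] -0.887 [0.1584 0.1609]
bar [429. 189.] 910 [730.7 118.4] [77.8 19.5] -0.835 [0.1585 0.162 ]
bar [377. 222.] 223 [665.8 141.5] [22.5 20.7] -0.97 [0.1602 0.1651]
[-0.0011, 0.001, 0.0097, -0.0006]
```

```bash
python3 -m handwheel '[[[0,0,0.15,0],[0,0,0.3,0],[0,0,0.45,0],[0,0,0.6,0],[0,0,0.7,0],[0,0,0.76,0],[0,0,0.8,0],[0,0,0.815,0],[0,0,0.82,0],[0,0,0.82,0]]]'; python3 -m handwheel '[[[0,0,0,0],[0,0,0,0],[0,0,0,0],[0,0,-0.1,0],[0,0,-0.3,0],[0,0,-0.5,0],[0,0,-0.7,0],[0,0,-0.7,0],[0,0,-0.7,0],[0,0,-0.7,0]]]' 50; python3 look.py
python3 - <<'E'
from h import *
from bench import ctrl
plan(ctrl.get_obs(),[(351,303.2,315,1.19),(351,303.2,215,1.19),(351,303.2,140,1.19)])
E
```

```text
time_s: 26.82
eef_pos: [0.6235, 0.2491, 0.1733]
eef_rot: [0.0, 0.94, 0.34, 0.0]
wrist_force: [-0.7, 0.4, -2.9]
opening: 0.24
grasp_force: 59.7
time_s: 28.08
eef_pos: [0.6226, 0.2489, 0.3113]
eef_rot: [-0.0, 0.94, 0.34, -0.001]
wrist_force: [1.1, -0.1, -0.7]
opening: 0.585
grasp_force: 0.0
[0.6226 0.2489 0.3113] 0.695
orange [381. 206.] 1944 0.1823 [693.4 164.1] [45.8 21. ] 0.683
green [274. 204.] 1814 0.1823 [625.1 248.9] [44.9 21.6] 0.686
blue [101. 315.] 268 0.15 [469.4 304.2] [251.   19.7] -0.106
bar [274. 157.] 615 [650.7 270.5] [22.6 21.9] 0.712 [0.1596 0.1656]
bar [393. 160.] 515 [719.  183.8] [25.5 23.3] 0.687 [0.16   0.1655]
bar [169. 194.] 3039 [554.6 333.7] [195.9  21.2] -0.856 [0.1583 0.1607]
bar [334. 193.] 1546 [660.8 204.3] [89.8 15.3] -0.874 [0.1582 0.1603]
bar [441. 195.] 1018 [733.  119.4] [77.6 20.9] -0.92 [0.1586 0.1619]
bar [384. 231.] 240 [666.7 141.6] [22.9 20.1] -0.876 [0.1593 0.1647]
bar [274. 231.] 259 [596.8 226. ] [21.2 15.3] -0.875 [0.1598 0.1643]
[-0.8692, -1.0779, -0.0192, -0.3302]
[0.0, 0.0, 0.5, -0.0]
[0.0, 0.0, 0.375, -0.0]
```

```bash
python3 -m handwheel '[[[-0.2,-0.22,0,0],[-0.4,-0.46,0,-0.1],[-0.6,-0.7,0,-0.2],[-0.8,-0.9,0,-0.3],[-0.87,-1,0,-0.33],[-0.87,-1,0,-0.33],[-0.87,-1,0,-0.33]]]';python3 -m handwheel '[[[0,0,0.2,0],[0,0,0.4,0],[0,0,0.45,0],[0,0,0.45,0],[0,0,0.45,0]]]'; python3 look.py;python3 - <<'E'
from h import *
from bench import ctrl
plan(ctrl.get_obs(),[(351,303.2,215,1.19),(351,303.2,140,1.19)])
E
```

```text
time_s: 29.0
eef_pos: [0.3626, 0.2912, 0.3126]
eef_rot: [0.0, 0.829, 0.56, 0.0]
wrist_force: [0.5, -0.3, 0.2]
opening: 0.59
grasp_force: 0.0
time_s: 29.62
eef_pos: [0.3628, 0.2916, 0.2243]
eef_rot: [0.0, 0.828, 0.56, 0.001]
wrist_force: [-0.6, -0.2, 0.6]
opening: 0.589
grasp_force: 0.0
[0.3628 0.2916 0.2243] 1.189
blue [253. 217.] 2656 0.1503 [349.9 304.6] [45.  21.7] 1.179
bar [473.  70.] 4535 [553.6 330. ] [208.2  18.2] -0.86 [0.1583 0.1613]
bar [551. 196.] 368 [597.2 226.4] [25.1 23.6] -0.896 [0.1582 0.1643]
[0.0316, -0.0759, 0.047, -0.0004]
[0.0, 0.0, 0.375, -0.0]
```

```bash
python3 -m handwheel '[[[0.032,-0.077,0.05,0],[0.032,-0.077,0.05,0],[0.032,-0.077,0.25,0],[0.032,-0.077,0.4,0],[0.032,-0.077,0.42,0],[0.032,-0.077,0.42,0],[0.032,-0.077,0.42,0]]]';python3 -m handwheel '[[[0,0,0,0],[0,0,0,0],[0,0,0,0],[0,0,0,0],[0,0,-0.15,0],[0,0,-0.35,0],[0,0,-0.55,0],[0,0,-0.75,0],[0,0,-0.97,0],[0,0,-0.97,0]]]' 0;python3 -m handwheel '[[[0,0,0,0],[0,0,0,0]]]'; python3 look.py;python3 - <<'E'
from h import *
from bench import ctrl
plan(ctrl.get_obs(),[(552,333.2,335,.696)])
E
```

```text
time_s: 30.55
eef_pos: [0.3505, 0.3035, 0.1402]
eef_rot: [0.0, 0.828, 0.561, 0.001]
wrist_force: [-0.4, -0.4, 1.0]
opening: 0.587
grasp_force: 0.0
time_s: 31.8
eef_pos: [0.3511, 0.3037, 0.3364]
eef_rot: [0.001, 0.828, 0.56, 0.004]
wrist_force: [0.7, 0.0, -2.7]
opening: 0.243
grasp_force: 59.7
time_s: 32.05
eef_pos: [0.3488, 0.3025, 0.3308]
eef_rot: [-0.0, 0.828, 0.56, -0.002]
wrist_force: [-0.6, -0.5, -1.5]
opening: 0.245
grasp_force: 59.6
[0.3488 0.3025 0.3308] 1.19
orange [556. 203.] 216 0.1807 [675.4 158.8] [23.5 10. ] 1.341
green [521. 151.] 825 0.1825 [623.3 249.1] [45.5 23.1] 0.694
blue [273. 139.] 2290 0.2531 [368.7 352.8] [59.2 21.1] -0.384
blue [274. 277.] 4498 0.3414 [349.4 303.2] [45.9 21.8] 1.187
blue [377. 388.] 104 0.3917 [378.3 287.6] [26.3  2.7] -1.473
bar [436.  88.] 2652 [552.3 329.7] [207.5  20.9] -0.884 [0.1585 0.1615]
bar [500. 174.] 316 [599.4 228.1] [28.8 25. ] 0.649 [0.1601 0.1656]
bar [539. 180.] 461 [667.3 194.1] [80.7 18.6] -0.937 [0.1585 0.1606]
bar [543. 217.] 206 [666.5 142.1] [24.1 21.7] -0.904 [0.1596 0.1656]
[0.52, 0.8858, -0.0204, 0.3292]
```

```bash
python3 -m handwheel '[[[0.12,0.2,-0.02,0],[0.24,0.4,-0.02,0.1],[0.36,0.6,-0.02,0.2],[0.46,0.78,-0.02,0.3],[0.52,0.886,-0.02,0.33],[0.52,0.886,-0.02,0.33],[0.52,0.886,-0.02,0.33],[0.52,0.886,-0.02,0.33],[0.52,0.886,-0.02,0.33]]]'; python3 look.py;python3 - <<'E'
from h import *
from bench import ctrl
plan(ctrl.get_obs(),[(552,333.2,335,.696)])
E
```

```text
time_s: 33.22
eef_pos: [0.5522, 0.3338, 0.3371]
eef_rot: [-0.0, 0.94, 0.341, 0.0]
wrist_force: [0.1, -2.2, -1.3]
opening: 0.245
grasp_force: 59.8
[0.5522 0.3338 0.3371] 0.695
orange [475. 195.] 924 0.1824 [693.4 164.4] [44.7 22.3] 0.701
green [385. 192.] 1104 0.1825 [624.6 249.7] [45.  21.8] 0.69
blue [273. 139.] 2298 0.2596 [594.5 368.4] [60.5 21.1] -0.875
blue [274. 277.] 4498 0.3477 [553.7 333.9] [46.  21.9] 0.69
bar [383. 156.] 488 [647.9 268.3] [28.9 23.2] 0.709 [0.1595 0.1656]
bar [472. 162.] 332 [719.4 184.3] [24.4 23.2] 0.647 [0.1596 0.1654]
bar [213. 188.] 1191 [514.  381.4] [77.6 20.8] -0.837 [0.1584 0.1618]
bar [334. 188.] 1184 [593.1 284.8] [79.5 16.2] -0.881 [0.1582 0.1604]
bar [431. 189.] 946 [663.2 200.3] [87.1 16.4] -0.876 [0.1583 0.1605]
bar [507. 192.] 540 [732.3 115.3] [69.9 21. ] -0.813 [0.1586 0.1622]
bar [462. 221.] 187 [668.1 144. ] [22.6 22.5] 0.655 [0.1601 0.1647]
bar [378. 221.] 242 [597.7 226.7] [22.8 18.5] -0.877 [0.161  0.1654]
[-0.0028, 0.0012, 0.0107, -0.0004]
```

Lower 165 mm, release. Then a look at the whole scene for the boxes.

```bash
python3 -m handwheel '[[[-0.003,0,0.15,0],[-0.003,0,0.3,0],[-0.003,0,0.45,0],[-0.003,0,0.6,0],[-0.003,0,0.7,0],[-0.003,0,0.76,0],[-0.003,0,0.8,0],[-0.003,0,0.82,0],[-0.003,0,0.826,0],[-0.003,0,0.826,0]]]'; python3 -m handwheel '[[[0,0,0,0],[0,0,0,0],[0,0,0,0],[0,0,-0.1,0],[0,0,-0.3,0],[0,0,-0.5,0],[0,0,-0.7,0],[0,0,-0.9,0],[0,0,-0.9,0],[0,0,-0.9,0]]]' 50; python3 look.py
python3 - <<'E'
from h import *
from bench import ctrl
o=ctrl.get_obs()
plan(o,[(450,0,380,.4),(430,-270,380,-.8)])
c=ctrl.camera("scene");cv2.imwrite("pics/s2.png",c["color"][:,:,::-1])
E
```

```text
time_s: 34.52
eef_pos: [0.5526, 0.3333, 0.1721]
eef_rot: [-0.0, 0.94, 0.34, 0.0]
wrist_force: [-1.1, -0.3, -3.0]
opening: 0.241
grasp_force: 59.7
time_s: 35.78
eef_pos: [0.5521, 0.3332, 0.3521]
eef_rot: [-0.0, 0.94, 0.34, 0.0]
wrist_force: [0.2, -0.3, -0.0]
opening: 0.589
grasp_force: 0.0
[0.5521 0.3332 0.3521] 0.695
orange [468. 191.] 881 0.1824 [693.7 164.3] [45.1 21.7] 0.689
green [380. 188.] 1012 0.1824 [624.7 249.8] [45.5 21.3] 0.698
blue [274. 194.] 1457 0.1822 [554.5 333.6] [45.  21.2] 0.679
bar [273. 151.] 478 [579.5 354.9] [22.7 21.5] 0.682 [0.1595 0.1656]
bar [379. 153.] 445 [650.9 270.6] [23.9 21.5] -0.855 [0.1596 0.1655]
bar [466. 159.] 313 [719.2 183.3] [25.9 23.7] 0.662 [0.1602 0.1655]
bar [221. 184.] 1299 [516.1 375.1] [88.7 20.7] -0.904 [0.1582 0.1617]
bar [327. 184.] 1290 [589.9 288.6] [89.3 16.6] -0.886 [0.1581 0.1603]
bar [424. 185.] 877 [663.8 200.7] [87.1 15.2] -0.876 [0.1583 0.1605]
bar [500. 188.] 511 [732.8 115.8] [70.2 21. ] -0.813 [0.1587 0.1622]
bar [456. 216.] 182 [667.4 143.3] [24.2 22.2] 0.676 [0.1595 0.1651]
bar [373. 217.] 239 [597.7 226.5] [22.5 19.7] -0.848 [0.1602 0.1651]
bar [274. 217.] 213 [526.5 310.8] [20.5 15.8] -0.858 [0.16   0.1646]
[-1.4572, 0.9532, -0.1455, 0.1965]
[-0.6178, 1.2045, -0.0, 0.8]
```

View pics/s2.png

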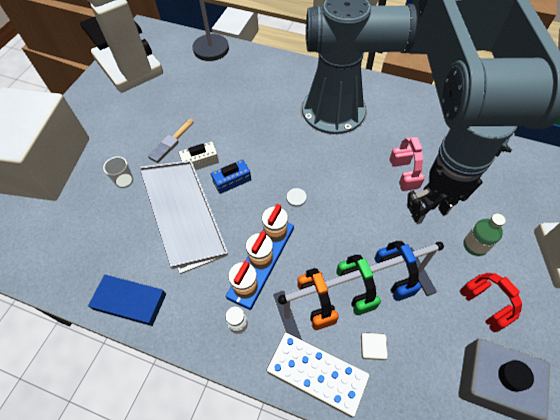

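```bash
python3 -m handwheel '[[[-0.2,0.13,-0.1,0],[-0.45,0.3,-0.14,0],[-0.7,0.45,-0.14,0],[-0.95,0.6,-0.14,0.1],[-1,0.8,-0.14,0.2],[-1,0.95,-0.14,0.2],[-1,0.95,-0.14,0.2]]]'; python3 -m handwheel '[[[-0.2,0,0,0],[-0.45,0,0,0],[-0.45,0,0,0],[-0.45,0,0,0]]]';  python3 - <<'E'
from h import *
from bench import ctrl
o=ctrl.get_obs();print(o["eef_pos"])
plan(o,[(490,-250,380,-.8)])
E
```

```text
time_s: 36.75
eef_pos: [0.5205, 0.0575, 0.3779]
eef_rot: [-0.0, 0.981, 0.195, -0.001]
wrist_force: [0.6, -1.1, 0.2]
opening: 0.587
grasp_force: 0.0
time_s: 37.25
eef_pos: [0.4372, 0.0252, 0.3794]
eef_rot: [-0.0, 0.981, 0.196, 0.0]
wrist_force: [-1.2, -0.0, 0.8]
opening: 0.583
grasp_force: 0.0
[0.43720865 0.02521065 0.37943478]
[-0.2863, 1.3716, -0.0028, 0.7969]
```

```bash
python3 -m handwheel '[[[-0.05,0.2,0,0.1],[-0.1,0.4,0,0.2],[-0.15,0.6,0,0.3],[-0.2,0.8,0,0.4],[-0.286,1,0,0.5],[-0.286,1,0,0.6],[-0.286,1,0,0.7],[-0.286,1,0,0.797],[-0.286,1,0,0.797],[-0.286,1,0,0.797]]]'; python3 -m handwheel '[[[0.27,0.25,0,0],[0.27,0.25,0,0],[0.27,0.25,0,0],[0.27,0.25,0,0]]]'
cat > look2.py <<'E'
from h import *
from bench import ctrl
import sys
o=ctrl.get_obs();c=ctrl.camera("wrist");P=cloud("wrist",c,o);h=cv2.cvtColor(c["color"],cv2.COLOR_RGB2HSV)
pickle.dump((o,c),open("w.pkl","wb"))
if len(sys.argv)>1: cv2.imwrite(f"pics/{sys.argv[1]}.png",c["color"][:,:,::-1])
print(np.round(o["eef_pos"],4),round(yaw(o),3))
m=(h[...,2]<70)&(P[...,2]>.062)&(P[...,2]<.16)&(P[...,0]>.2)&(P[...,1]<-.1)
for mm,ce,a in comps(m,60):
    t,zt=top(P[mm],.004);print("blk",ce.round(),a,*rect(t),zt.round(4),"all",*rect(P[mm]))
m=(h[...,1]<60)&(h[...,2]>120)&(P[...,2]>.035)&(P[...,2]<.12)&(P[...,0]>.3)&(P[...,0]<.9)&(P[...,1]<-.05)
for mm,ce,a in comps(m,2000):
    p=P[mm];q=p
    for _ in range(6):
        k=np.linalg.lstsq(np.c_[q[:,:2],np.ones(len(q))],q[:,2],rcond=None)[0]
        r=p[:,2]-p[:,:2]@k[:2]-k[2];q=p[abs(r)<.002]
    print("deck",ce.round(),a,k.round(4),"slope",np.arctan(np.hypot(*k[:2])).round(3),"updir",np.arctan2(k[1],k[0]).round(3),len(q),*rect(q),q[:,2].min().round(3),q[:,2].max().round(3))
E
python3 look2.py w4
```

```text
time_s: 38.5
eef_pos: [0.4618, -0.1817, 0.3791]
eef_rot: [-0.0, 0.922, -0.388, -0.0]
wrist_force: [0.4, 0.5, 0.5]
opening: 0.588
grasp_force: 0.0
time_s: 39.0
eef_pos: [0.4631, -0.2547, 0.3795]
eef_rot: [-0.0, 0.921, -0.389, -0.0]
wrist_force: [-0.6, -0.4, 0.9]
opening: 0.588
grasp_force: 0.0
[ 0.4631 -0.2547  0.3795] -0.799
blk [361. 173.] 497 [ 368.  -337.1] [47.3 21.7] -0.852 0.0728 all [ 368.5 -337.1] [47.7 22. ] -0.829
blk [282. 217.] 476 [ 401.3 -209.6] [48.6 20.7] -0.711 0.0726 all [ 401.5 -209.7] [49.  20.7] -0.711
deck [236. 103.] 26686 [ 0.2162 -0.222  -0.1165] slope 0.3 updir -0.799 22780 [ 556.1 -288.5] [394.1 156.4] 0.763 0.044 0.093
```

View pics/w4.png

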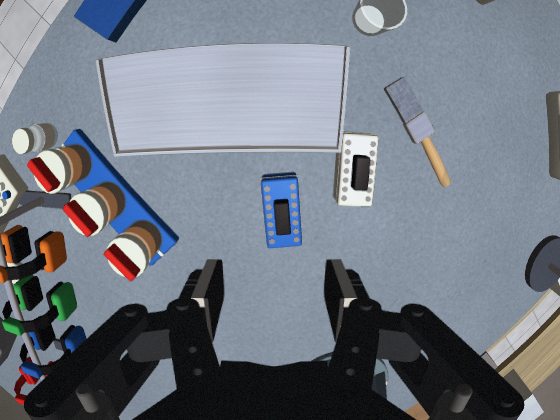

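Run:
```python
from h import *
from bench import ctrl
o,c=pickle.load(open("w.pkl","rb"));P=cloud("wrist",c,o)
r=P[...,2]-(.2162*P[...,0]-.222*P[...,1]-.1165)
m=(abs(r)<.002)&(P[...,2]>.045)&(P[...,2]<.095);m=max(comps(m,2000),key=lambda z:z[2])[0]
p=P[m];u=np.array([np.cos(-.799),np.sin(-.799)]);v=np.array([-u[1],u[0]])
s=p[:,:2]@u;t=p[:,:2]@v
print(np.percentile(s,[.3,1,99,99.7]),np.percentile(t,[.3,1,99,99.7]),np.percentile(p[:,2],[.5,99.5]))
S=np.median([np.percentile(s,.7),np.percentile(s,99.3)]);tc=(np.percentile(t,.7)+np.percentile(t,99.3))/2
# s where plane z=.070
k=np.array([.2162,-.222]); s70=(.070+.1165-tc*(k@v))/(k@u)
print("mid",S,tc,"s70",s70,u,v)
ctr=s70*u+tc*v;print("deck centre",ctr)
for y in (-75,75): print(y,ctr+v*y/1000)
plan(o,[(401.4,-209.7,200,-.71),(401.4,-209.7,68,-.71)])
plan(o,[(368.2,-337.1,200,-.85),(368.2,-337.1,68,-.85)])
```

```text
[0.53346395 0.53445888 0.67076452 0.6715668 ] [0.06355297 0.06586412 0.38962215 0.39265192] [0.0484597  0.09204252]
mid 0.602506214766196 0.22788392466669194 s70 0.6017597767336855 [ 0.69742372 -0.71665903] [0.71665903 0.69742372]
deck centre [ 0.58299661 -0.27232492]
-75 [ 0.52924718 -0.3246317 ]
75 [ 0.63674604 -0.22001814]
[-0.3764, 0.0647, 0.8975, -0.0596]
[0.0, -0.0, 0.66, -0.0]
[-0.0354, 0.6278, 0.8975, 0.0337]
[0.0, -0.0, 0.66, -0.0]
```

```bash
python3 -m handwheel '[[[-0.2,0.03,0.2,0],[-0.376,0.065,0.4,-0.06],[-0.376,0.065,0.6,-0.06],[-0.376,0.065,0.8,-0.06],[-0.376,0.065,1,-0.06],[-0.376,0.065,1,-0.06],[-0.376,0.065,1,-0.06]]]' 50; python3 -m handwheel '[[[0,0,0,0]]]';python3 look2.py;python3 - <<'E'
from h import *
from bench import ctrl
plan(ctrl.get_obs(),[(401.4,-209.7,120,-.71),(401.4,-209.7,64,-.71)])
E
```

```text
time_s: 39.92
eef_pos: [0.4022, -0.2109, 0.1812]
eef_rot: [0.0, 0.938, -0.348, 0.001]
wrist_force: [0.2, 0.0, -0.4]
opening: 0.586
grasp_force: 0.0
time_s: 40.05
eef_pos: [0.4025, -0.2114, 0.1816]
eef_rot: [0.001, 0.938, -0.348, 0.002]
wrist_force: [-0.4, -1.4, -0.3]
opening: 0.585
grasp_force: 0.0
[ 0.4025 -0.2114  0.1816] -0.71
blk [416. 146.] 1560 [ 367.3 -336.2] [49.4 22. ] -0.825 0.0724 all [ 367.3 -336.1] [49.3 22.2] -0.817
blk [272. 212.] 1569 [ 401.1 -209.8] [48.8 20.7] -0.723 0.0725 all [ 401.2 -209.9] [49.1 20.8] -0.72
deck [234.  57.] 38855 [ 0.2129 -0.2191 -0.1138] slope 0.297 updir -0.8 30755 [ 535.6 -267.7] [393.7  98.6] 0.757 0.044 0.076
[-0.0091, -0.0034, 0.3069, -0.0002]
[0.0, -0.0, 0.28, -0.0]
```

```bash
python3 -m handwheel '[[[-0.009,-0.003,0.2,0],[-0.009,-0.003,0.4,0],[-0.009,-0.003,0.5,0],[-0.009,-0.003,0.55,0],[-0.009,-0.003,0.57,0],[-0.009,-0.003,0.57,0],[-0.009,-0.003,0.57,0]]]' 50; python3 look2.py
```

```text
time_s: 40.98
eef_pos: [0.4009, -0.2095, 0.0663]
eef_rot: [0.0, 0.938, -0.348, 0.001]
wrist_force: [-0.3, 0.3, -0.5]
opening: 0.584
grasp_force: 0.0
[ 0.4009 -0.2095  0.0663] -0.711
blk [504. 170.] 3743 [ 367.2 -336.1] [49.6 23.1] -0.824 0.0723 all [ 367.3 -335.9] [49.7 23.4] -0.824
blk [271. 279.] 4361 [ 401.2 -209.5] [49.4 21.4] -0.721 0.0723 all [ 401.3 -209.5] [49.4 21.4] -0.721
blk [274. 366.] 38361 [ 410.  -218.3] [136.5  18.9] 0.861 0.1569 all [ 404.2 -213.3] [136.5  34.2] 0.862
deck [290.  63.] 44788 [ 0.0419 -0.0442  0.021 ] slope 0.061 updir -0.812 19537 [ 476.7 -282.2] [327.6 113.2] 0.436 0.046 0.057
```

```bash
python3 -m handwheel '[[[0,0,0.008,0],[0,0,0.008,0]]]'; python3 -m handwheel '[[[0,0,0,0],[0,0,0,0],[0,0,0,0],[0,0,0,0],[0,0,-0.15,0],[0,0,-0.35,0],[0,0,-0.55,0],[0,0,-0.75,0],[0,0,-0.75,0],[0,0,-0.75,0]]]' 0; python3 -m handwheel '[[[0,0,0,0]]]';python3 look2.py;python3 - <<'E'
from h import *
from bench import ctrl
plan(ctrl.get_obs(),[(636.7,-220,215,-.799)])
E
```

```text
time_s: 41.28
eef_pos: [0.4004, -0.209, 0.0639]
eef_rot: [0.0, 0.938, -0.348, 0.0]
wrist_force: [-0.1, 0.4, -0.7]
opening: 0.588
grasp_force: 0.0
time_s: 42.52
eef_pos: [0.3998, -0.2086, 0.2128]
eef_rot: [-0.0, 0.938, -0.348, -0.001]
wrist_force: [-0.6, -0.1, -2.3]
opening: 0.24
grasp_force: 60.0
time_s: 42.65
eef_pos: [0.3995, -0.2082, 0.212]
eef_rot: [-0.001, 0.938, -0.348, -0.002]
wrist_force: [-0.3, 0.0, -1.9]
opening: 0.239
grasp_force: 60.0
[ 0.3995 -0.2082  0.212 ] -0.711
blk [403. 137.] 1250 [ 367.8 -335.7] [49.  22.1] -0.844 0.0724 all [ 367.8 -335.7] [49.  22.1] -0.844
deck [235.  54.] 34286 [ 0.2122 -0.2186 -0.1133] slope 0.296 updir -0.8 27109 [ 538.5 -269.8] [394.3  97.6] 0.762 0.046 0.076
[0.9364, -0.7294, -0.0139, 0.0588]
```

```bash
python3 -m handwheel '[[[0.15,-0.12,-0.02,0],[0.3,-0.24,-0.02,0.06],[0.45,-0.36,-0.02,0.06],[0.6,-0.5,-0.02,0.06],[0.75,-0.63,-0.02,0.06],[0.86,-0.73,-0.02,0.06],[0.86,-0.736,-0.02,0.06],[0.86,-0.736,-0.02,0.06],[0.86,-0.736,-0.02,0.06],[0.86,-0.736,-0.02,0.06]]]';python3 look2.py w5;python3 - <<'E'
from h import *
from bench import ctrl
plan(ctrl.get_obs(),[(626.3,-209.3,155,-.799),(626.3,-209.3,133,-.799)])
E
```

```text
time_s: 43.95
eef_pos: [0.6262, -0.2099, 0.2181]
eef_rot: [0.0, 0.921, -0.39, 0.0]
wrist_force: [-0.2, 0.3, -0.9]
opening: 0.242
grasp_force: 60.0
[ 0.6262 -0.2099  0.2181] -0.801
blk [499. 270.] 608 [ 368.4 -336.4] [48.9 21.4] -0.833 0.072 all [ 368.6 -336.2] [48.9 22.1] -0.833
deck [354. 173.] 39020 [ 0.2159 -0.2214 -0.1163] slope 0.3 updir -0.798 34467 [ 558.8 -288.4] [395.2 153.6] 0.766 0.046 0.093
[-0.0022, -0.002, 0.316, -0.0015]
[0.0, -0.0, 0.11, -0.0]
```

View pics/w5.png

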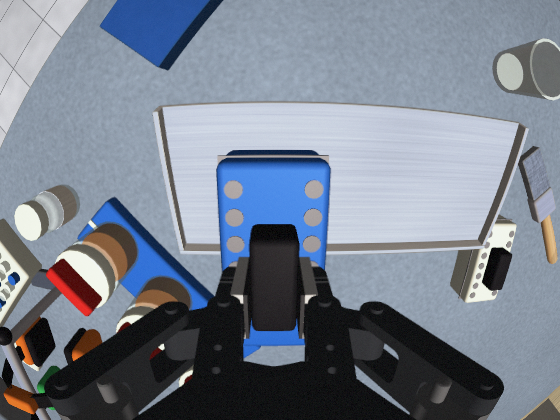

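```bash
python3 -m handwheel '[[[0,0,0.1,0],[0,0,0.2,0],[0,0,0.3,0],[0,0,0.34,0],[0,0,0.36,0],[0,0,0.36,0]]]'; python3 -m handwheel '[[[0,0,0.01,0],[0,0,0.02,0],[0,0,0.03,0],[0,0,0.03,0]]]'; python3 -m handwheel '[[[0,0,0.01,0],[0,0,0.02,0],[0,0,0.03,0],[0,0,0.03,0]]]'
```

```text
time_s: 44.75
eef_pos: [0.6264, -0.2091, 0.1466]
eef_rot: [-0.0, 0.921, -0.39, -0.001]
wrist_force: [-4.2, 2.8, 3.9]
opening: 0.24
grasp_force: 60.6
time_s: 45.25
eef_pos: [0.6264, -0.2084, 0.1455]
eef_rot: [-0.0, 0.921, -0.389, -0.001]
wrist_force: [-18.7, 12.2, 30.7]
opening: 0.241
grasp_force: 64.1
time_s: 45.75
eef_pos: [0.6267, -0.2073, 0.1423]
eef_rot: [-0.001, 0.921, -0.389, -0.0]
wrist_force: [-27.0, 19.6, 45.3]
opening: 0.24
grasp_force: 68.6
```

```bash
python3 -m handwheel '[[[0,0,-0.02,0],[0,0,-0.02,0],[0,0,-0.02,0]]]' 26;  python3 -m handwheel '[[[0,0,0,0],[0,0,0,0]]]' 50;  python3 -m handwheel '[[[0,0,-0.1,0],[0,0,-0.3,0],[0,0,-0.5,0],[0,0,-0.5,0],[0,0,-0.5,0],[0,0,-0.5,0]]]';python3 look2.py w6;python3 - <<'E'
from h import *
from bench import ctrl
plan(ctrl.get_obs(),[(368.2,-336.1,220,-.835),(368.2,-336.1,64,-.835)])
E
```

```text
time_s: 46.12
eef_pos: [0.6267, -0.2098, 0.1374]
eef_rot: [-0.0, 0.921, -0.39, -0.0]
wrist_force: [0.2, -0.2, -0.3]
opening: 0.307
grasp_force: 0.0
time_s: 46.38
eef_pos: [0.6266, -0.2097, 0.1373]
eef_rot: [-0.0, 0.921, -0.39, -0.0]
wrist_force: [-0.7, -0.1, 0.0]
opening: 0.587
grasp_force: 0.0
time_s: 47.12
eef_pos: [0.6261, -0.2093, 0.2365]
eef_rot: [-0.0, 0.921, -0.39, -0.001]
wrist_force: [0.8, 0.1, -0.7]
opening: 0.585
grasp_force: 0.0
[ 0.6261 -0.2093  0.2365] -0.801
blk [272. 228.] 1647 [ 622.4 -205.8] [22.1 20.7] -0.815 0.1404 all [ 614.9 -197.7] [52.  21.3] -0.803
blk [491. 263.] 577 [ 368.5 -336.7] [48.6 21.9] -0.842 0.0721 all [ 368.9 -336.6] [49.  22.6] -0.842
deck [346. 172.] 38840 [ 0.2161 -0.2216 -0.1165] slope 0.3 updir -0.798 34230 [ 556.6 -289.5] [394.1 154.4] 0.767 0.043 0.093
[-0.4426, 1.3668, 0.0823, 0.0229]
[0.0, -0.0, 0.78, -0.0]
```

View pics/w6.png

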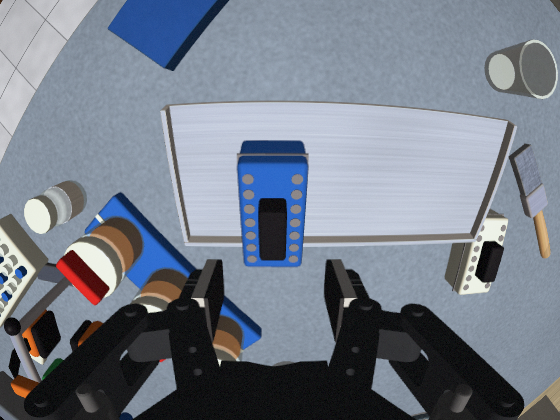

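```bash
cat > tilt.py <<'E'
from h import *
o,c=pickle.load(open("w.pkl","rb"));P=cloud("wrist",c,o)
u=np.array([np.cos(-.799),np.sin(-.799)]);v=np.array([-u[1],u[0]]);C0=np.array([.583,-.2723])
n=np.array([-.2955*u[0],-.2955*u[1],.9553]);X=np.array([*(u*.9553),.2955])
D=P-np.array([*C0,.070]);zd=D@n;xd=D@X;yd=D[...,0]*v[0]+D[...,1]*v[1]
for lo,hi,nm in ((.044,.056,"lid"),(.066,.078,"ridge")):
    m=(zd>lo)&(zd<hi)&(abs(xd)<.08)&(abs(yd)<.16)
    for mm,ce,a in comps(m,80):
        k=np.linalg.lstsq(np.c_[xd[mm],yd[mm],np.ones(mm.sum())],zd[mm],rcond=None)[0]
        q=np.stack([xd[mm],yd[mm]],1);print(nm,ce.round(),a,"z",zd[mm].mean().round(4),"tilt",k[:2].round(3),*rect(q))
E
python3 tilt.py
python3 -m handwheel '[[[-0.1,0.2,0,0],[-0.2,0.45,0,0],[-0.3,0.7,0,0],[-0.44,0.95,0,0],[-0.44,1,0,0],[-0.44,1,0,0]]]'; python3 -m handwheel '[[[0,0.2,0,0],[0,0.366,0.2,0.02],[0,0.366,0.3,0.02],[0,0.366,0.3,0.02],[0,0.366,0.3,0.02],[0,0.366,0.3,0.02]]]';python3 look2.py;python3 - <<'E'
from h import *
from bench import ctrl
plan(ctrl.get_obs(),[(368.2,-336.5,120,-.835),(368.2,-336.5,64.5,-.835)])
E
```

```text
lid [272. 205.] 5217 z 0.0497 tilt [-0.008  0.002] [-13.6  75.1] [109.1  55.5] -0.003
ridge [272. 234.] 1432 z 0.0713 tilt [-0.03   0.002] [-14.1  75.1] [50.7 22. ] -0.008
time_s: 47.92
eef_pos: [0.4218, -0.2862, 0.2378]
eef_rot: [-0.0, 0.921, -0.39, 0.0]
wrist_force: [0.2, 0.2, 0.0]
opening: 0.585
grasp_force: 0.0
time_s: 48.68
eef_pos: [0.3705, -0.337, 0.1791]
eef_rot: [0.001, 0.915, -0.403, 0.001]
wrist_force: [0.3, 0.4, -0.1]
opening: 0.588
grasp_force: 0.0
[ 0.3705 -0.337   0.1791] -0.829
blk [  9. 157.] 1542 [ 582.  -204.1] [58.8  4.5] -0.829 0.0932 all [ 599.4 -221. ] [107.3   5.2] -0.796
blk [276. 213.] 1599 [ 367.2 -337.4] [48.9 21. ] -0.822 0.0725 all [ 367.2 -337.4] [48.9 21.1] -0.822
deck [122.  93.] 37653 [ 0.2162 -0.2218 -0.1163] slope 0.3 updir -0.798 34965 [ 543.4 -312.2] [215.  139.8] 0.77 0.047 0.093
deck [275. 200.] 5935 [-0.0003  0.0007  0.0499] slope 0.001 updir 1.951 5646 [ 367.  -336.6] [108.5  54.2] -0.828 0.048 0.052
[-0.0088, 0.0062, 0.295, 0.0036]
[0.0, -0.0, 0.2775, -0.0]
```

```bash
python3 -m handwheel '[[[-0.011,0.01,0.2,0],[-0.011,0.01,0.4,0],[-0.011,0.01,0.5,0],[-0.011,0.01,0.55,0],[-0.011,0.01,0.57,0],[-0.011,0.01,0.573,0],[-0.011,0.01,0.573,0],[-0.011,0.01,0.573,0]]]' 44; python3 -m handwheel '[[[0,0,0,0],[0,0,0,0],[0,0,0,0],[0,0,0,0],[0,0,-0.15,0],[0,0,-0.35,0],[0,0,-0.55,0],[0,0,-0.75,0],[0,0,-0.75,0],[0,0,-0.75,0]]]' 0; python3 -m handwheel '[[[0,0,0,0],[0,0,0,0]]]';python3 - <<'E'
from h import *
from bench import ctrl
plan(ctrl.get_obs(),[(518.8,-313.8,218,-.799)])
E
```

```text
time_s: 49.72
eef_pos: [0.3667, -0.3368, 0.0639]
eef_rot: [0.0, 0.915, -0.403, 0.001]
wrist_force: [-0.5, 0.1, -0.1]
opening: 0.516
grasp_force: 0.0
time_s: 50.98
eef_pos: [0.3659, -0.3358, 0.212]
eef_rot: [-0.0, 0.915, -0.404, -0.001]
wrist_force: [-0.2, -0.3, -1.9]
opening: 0.243
grasp_force: 59.5
time_s: 51.22
eef_pos: [0.3659, -0.3359, 0.2119]
eef_rot: [-0.001, 0.915, -0.404, -0.001]
wrist_force: [-0.4, -0.4, -0.9]
opening: 0.24
grasp_force: 59.5
[0.4339, -0.6388, -0.0306, -0.0212]
```

```bash
python3 -m handwheel '[[[0.1,-0.13,-0.03,0],[0.2,-0.3,-0.03,0],[0.3,-0.45,-0.03,-0.02],[0.4,-0.58,-0.03,-0.02],[0.434,-0.639,-0.03,-0.02],[0.434,-0.639,-0.03,-0.02],[0.434,-0.639,-0.03,-0.02],[0.434,-0.639,-0.03,-0.02]]]';python3 look2.py;python3 -m handwheel '[[[0,0,0.1,0],[0,0,0.2,0],[0,0,0.3,0],[0,0,0.34,0],[0,0,0.36,0],[0,0,0.36,0]]]'; python3 -m handwheel '[[[0,0,0.01,0],[0,0,0.02,0],[0,0,0.03,0],[0,0,0.03,0]]]'; python3 -m handwheel '[[[0,0,0.01,0],[0,0,0.02,0],[0,0,0.03,0],[0,0,0.03,0]]]'
```

```text
time_s: 52.22
eef_pos: [0.5184, -0.3147, 0.2194]
eef_rot: [0.0, 0.921, -0.39, -0.0]
wrist_force: [-1.2, 0.3, -2.2]
opening: 0.24
grasp_force: 59.6
[ 0.5184 -0.3147  0.2194] -0.802
blk [127. 186.] 77 [ 630.9 -254.9] [15.9  1.9] -0.846 0.113 all [ 619.9 -243. ] [48.4  3. ] -0.809
blk [ 96. 235.] 1768 [ 621.9 -206.5] [21.9 21.8] 0.799 0.1403 all [ 613.8 -198. ] [52.7 22.2] -0.808
deck [217. 161.] 29655 [ 0.2158 -0.2214 -0.1161] slope 0.3 updir -0.798 26981 [ 582.3 -273.6] [335.  141.7] 0.771 0.047 0.094
time_s: 53.02
eef_pos: [0.5196, -0.3145, 0.1475]
eef_rot: [0.0, 0.921, -0.39, 0.0]
wrist_force: [0.3, -0.2, -2.5]
opening: 0.24
grasp_force: 59.5
time_s: 53.52
eef_pos: [0.5199, -0.3143, 0.1457]
eef_rot: [0.0, 0.921, -0.389, 0.001]
wrist_force: [-10.0, 10.6, 22.2]
opening: 0.242
grasp_force: 62.7
time_s: 54.02
eef_pos: [0.5195, -0.3134, 0.1416]
eef_rot: [-0.0, 0.921, -0.389, 0.0]
wrist_force: [-18.0, 17.3, 37.6]
opening: 0.245
grasp_force: 67.7
```

```bash
python3 -m handwheel '[[[0,0,-0.02,0],[0,0,-0.02,0],[0,0,-0.02,0]]]' 26;  python3 -m handwheel '[[[0,0,0,0],[0,0,0,0]]]' 50;  python3 -m handwheel '[[[0,0,-0.1,0],[0,0,-0.3,0],[0,0,-0.5,0],[0,0,-0.7,0],[0,0,-0.9,0],[0,0,-0.9,0],[0,0,-0.9,0],[0,0,-0.9,0]]]';python3 look2.py;python3 tilt.py
python3 - <<'E'
from h import *
from bench import ctrl
for n in("scene","side"):
    c=ctrl.camera(n);P=cloud(n,c);cv2.imwrite(f"pics/{n}3.png",c["color"][:,:,::-1])
    h=cv2.cvtColor(c["color"],cv2.COLOR_RGB2HSV);m=(h[...,0]>20)&(h[...,0]<35)&(h[...,1]>110)&(h[...,2]>100)
    for mm,ce,a in comps(m,30):print(n,"yellow",ce.round(),a,np.nanmedian(P[mm],0).round(3))
E
```

```text
time_s: 54.4
eef_pos: [0.5193, -0.3145, 0.139]
eef_rot: [-0.0, 0.921, -0.39, -0.0]
wrist_force: [-0.5, -0.6, -0.5]
opening: 0.305
grasp_force: 0.0
time_s: 54.65
eef_pos: [0.5192, -0.3143, 0.1388]
eef_rot: [-0.0, 0.921, -0.39, -0.0]
wrist_force: [-0.0, 0.3, 0.2]
opening: 0.585
grasp_force: 0.0
time_s: 55.65
eef_pos: [0.5188, -0.3139, 0.318]
eef_rot: [-0.0, 0.921, -0.39, -0.001]
wrist_force: [0.1, -0.0, 0.6]
opening: 0.584
grasp_force: 0.0
[ 0.5188 -0.3139  0.318 ] -0.801
blk [273. 199.] 974 [ 516.7 -312.1] [23.1 19.9] -0.812 0.1415 all [ 509.2 -303.9] [52.1 20.3] -0.809
blk [139. 202.] 1033 [ 621.6 -205.6] [22.6 21.1] -0.797 0.1404 all [ 618.2 -194. ] [53.1 34. ] -0.826
deck [232. 158.] 23046 [ 0.1589 -0.1672 -0.0642] slope 0.227 updir -0.811 8950 [ 580.7 -271.1] [338.  147.7] 0.77 0.056 0.092
lid [272. 184.] 3450 z 0.0497 tilt [-0.004 -0.   ] [-11.  -74.4] [110.   55.6] -0.004
lid [145. 187.] 2613 z 0.0497 tilt [-0.004  0.017] [-14.   74.3] [110.3  55.4] -0.002
ridge [272. 202.] 900 z 0.0715 tilt [-0.024  0.003] [-10.7 -74.9] [50.3 21.9] -0.02
ridge [137. 206.] 745 z 0.0712 tilt [-0.015  0.088] [-14.2  74.5] [50.  22.2] -0.005
```

View pics/scene3.png

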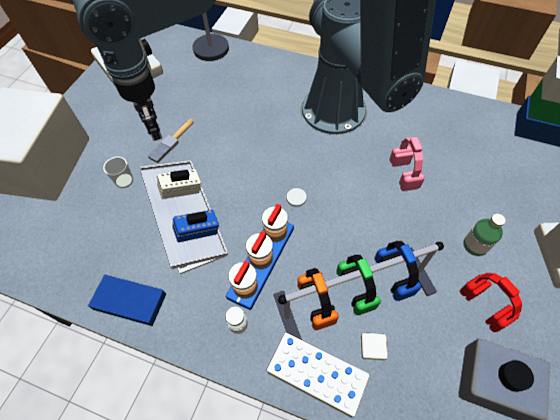

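View pics/side3.png

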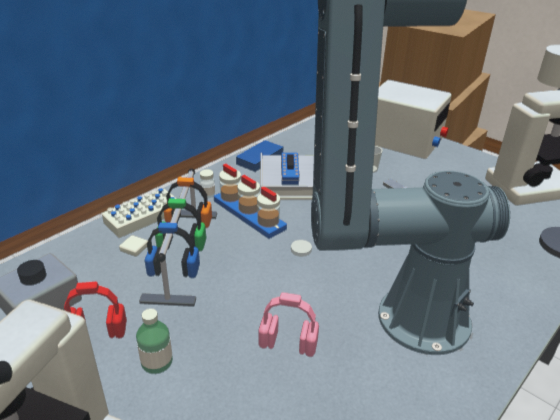

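Both boxes, white at (179,183) and blue at (196,223), lie on the shelf. The three ear defenders hang at (315,295), (358,283) and (403,268). The wings are aligned, no yellow box is in view, and the robot is clear.

```bash
python3 -m handwheel '[[[0,0,0,0],[0,0,0,0],[0,0,0,0],[0,0,0,0]]]'; python3 -c "
from bench import ctrl
print(ctrl.hand_in())"
```

```text
time_s: 56.3
eef_pos: [0.5193, -0.3144, 0.3193]
eef_rot: [0.0, 0.921, -0.39, 0.0]
wrist_force: [0.6, 0.9, -0.3]
opening: 0.581
grasp_force: 0.0
the job is handed in; nothing more can be done
None
```

I screwed all three caps home, hung the orange, green and blue ear defenders on the rail, and laid the blue and white tip boxes flat on the shelf (no yellow box was in view); I handed the job in at 56 s, and no verdict came back.

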